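# Load and stack the stack-nest totes

### The job

Pack the 80 mm box-section spacers for the next job: every tote on the bench, the screwed-down one included, gets one 80 mm spacer lying in it, and the totes are all stacked on the screwed-down one, each turned end for end against the one below so that it stands on the rim ledges instead of nesting. Then put the cover squarely on the top tote. Leave the shorter and longer look-alike spacers and the other things on the bench where they lie.

Things in the scene. Friction and masses are not known exactly. Their poses are not given: they have to be found in the camera images.
- base_tote: bottom tote of the stack, grey plastic, open on top, screwed down with its 12 mm thick plywood carrier board (190x110 mm): it does not move. Origin: centre of the tote's underside, z up; x runs along the tote to the end with the pull tab (34 mm wide, sticks out 13 mm at the rim) and a blank white card, y across. Every tote is 142 mm long, 66 mm wide, 60 mm high
- base_tote_tab (a point): point at the tab end of the base tote: 70 mm along its x from its centre, 30 mm above its underside
- base_tote_rim (a point): centre of the base tote's mouth, 60 mm above its underside. On every tote the rim is an upright outer band all round, 38 to 60 mm above the underside, to be gripped across its 66 mm width. Clear inside: 61x135 mm at the rim, 49x120 mm at the 2.5 mm thick floor
- base_tote_ledge (a point): mid-point between the ledges of the base tote, 54 mm above its underside. In each long side of every tote two hollow columns (centred 46 mm towards the tab end and 30 mm the other way, 14 mm long at the top, 23 mm at the floor) stand inward, 44 mm apart across the tote at the top, 33 mm at the floor, and end in ledges 6 mm below the rim
- tote_a_mid (a point): loose grey plastic stack-nest tote shaped like the base tote, about 0.16 kg, 142x66x60 mm; point at its centre, 30 mm above its underside; x points to its tab end, y across, z up. May be absent. A tote with its tab end opposite to that of the tote below stands on the ledges, 54 mm higher than it, with 3 to 5 mm of play
- tote_b_mid (a point): loose grey plastic stack-nest tote shaped like the base tote, about 0.16 kg, 142x66x60 mm; point at its centre, 30 mm above its underside; x points to its tab end, y across, z up. May be absent. A tote set the same way round as the one below slips down over its columns and nests, only about 30 mm higher than it
- tote_c_mid (a point): loose grey plastic stack-nest tote shaped like the base tote, about 0.16 kg, 142x66x60 mm; point at its centre, 30 mm above its underside; x points to its tab end, y across, z up. May be absent. Its spacer may be put in before or after it is stacked
- spacer_1_mid (a point): aluminium box-section spacer of the wanted size, 80 mm long (x), 22 mm square in section, 0.06 kg; point at its centre. All four of this size are alike, may be rolled onto another side, and may be let go at a tote's rim and drop in; a spacer may lie on the 2 mm thick black cutting mat
- spacer_2_mid (a point): aluminium box-section spacer of the wanted size, 80 mm long (x), 22 mm square in section, 0.06 kg; point at its centre. All four of this size are alike, may be rolled onto another side, and may be let go at a tote's rim and drop in; a spacer may lie on the 2 mm thick black cutting mat
- spacer_3_mid (a point): aluminium box-section spacer of the wanted size, 80 mm long (x), 22 mm square in section, 0.06 kg; point at its centre. All four of this size are alike, may be rolled onto another side, and may be let go at a tote's rim and drop in; a spacer may lie on the 2 mm thick black cutting mat
- spacer_4_mid (a point): aluminium box-section spacer of the wanted size, 80 mm long (x), 22 mm square in section, 0.06 kg; point at its centre. All four of this size are alike, may be rolled onto another side, and may be let go at a tote's rim and drop in; a spacer may lie on the 2 mm thick black cutting mat
- short_spacer_mid (a point): look-alike spacer of the same section, but 60 mm long (x), 22 mm square; point at its centre; not wanted
- long_spacer_mid (a point): look-alike spacer of the same section, but 100 mm long (x), 22 mm square; point at its centre; not wanted
- cover_grip (a point): in the grip bar (50 mm along x, 14 across y, 30 high) on the loose grey cover: 20 mm above the plate, 10 below the bar's top, 28.5 above the cover's underside. Plate 141x66x4 mm, under it a 128x54 mm lip 4.5 mm deep that drops inside a tote's rim. On a tote this point is 84 mm above that tote's underside; either way round fits. Waits on the table
- nail_tin: flat round tin with a green lid, the one nearer to the totes (68 mm wide, 32 mm high), a bystander; origin at the centre of its underside
- offcut_2: pine offcut (60x45x30 mm), a bystander; origin at the centre of its underside
Mind the look-alikes: they are no part of the job. Leave any pink look-alike of the part that bears spacer_4_mid alone.

How it is judged:
At the end, for the whole second after the job is handed in: All totes stand level in one stack on the base tote, 54 mm a level (5 mm tolerance), within 20 mm and 0.2 rad of it, tab ends alternating; each tote, base included, holds one 80 mm spacer; the cover lies flat on the top tote, within 25 mm and 0.2 rad (horizontal distance between each of tote_a_mid, tote_b_mid, tote_c_mid and base_tote below 0.02 m and angle between each of tote_a_mid, tote_b_mid, tote_c_mid, cover_grip's own z axis and vertical below 0.06 rad and angle between the x axis of each of tote_a_mid, tote_b_mid, tote_c_mid, cover_grip and the x axis of base_tote, either way round below 0.2 rad and ((z of tote_a_mid in the frame of base_tote between 0.079 and 0.089 m and x of base_tote_tab in the frame of tote_a_mid below -0.05 m) or (z of tote_a_mid in the frame of base_tote between 0.133 and 0.143 m and x of base_tote_tab in the frame of tote_a_mid above 0.05 m) or (z of tote_a_mid in the frame of base_tote between 0.187 and 0.197 m and x of base_tote_tab in the frame of tote_a_mid below -0.05 m)) and z of cover_grip in the frame of tote_a_mid above 0.045 m and ((z of tote_b_mid in the frame of base_tote between 0.079 and 0.089 m and x of base_tote_tab in the frame of tote_b_mid below -0.05 m) or (z of tote_b_mid in the frame of base_tote between 0.133 and 0.143 m and x of base_tote_tab in the frame of tote_b_mid above 0.05 m) or (z of tote_b_mid in the frame of base_tote between 0.187 and 0.197 m and x of base_tote_tab in the frame of tote_b_mid below -0.05 m)) and z of cover_grip in the frame of tote_b_mid above 0.045 m and ((z of tote_c_mid in the frame of base_tote between 0.079 and 0.089 m and x of base_tote_tab in the frame of tote_c_mid below -0.05 m) or (z of tote_c_mid in the frame of base_tote between 0.133 and 0.143 m and x of base_tote_tab in the frame of tote_c_mid above 0.05 m) or (z of tote_c_mid in the frame of base_tote between 0.187 and 0.197 m and x of base_tote_tab in the frame of tote_c_mid below -0.05 m)) and z of cover_grip in the frame of tote_c_mid above 0.045 m and ((x of spacer_1_mid in the frame of base_tote between -0.03 and 0.03 m and y of spacer_1_mid in the frame of base_tote between -0.022 and 0.022 m and z of spacer_1_mid in the frame of base_tote between 0.004 and 0.04 m) or (x of spacer_2_mid in the frame of base_tote between -0.03 and 0.03 m and y of spacer_2_mid in the frame of base_tote between -0.022 and 0.022 m and z of spacer_2_mid in the frame of base_tote between 0.004 and 0.04 m) or (x of spacer_3_mid in the frame of base_tote between -0.03 and 0.03 m and y of spacer_3_mid in the frame of base_tote between -0.022 and 0.022 m and z of spacer_3_mid in the frame of base_tote between 0.004 and 0.04 m) or (x of spacer_4_mid in the frame of base_tote between -0.03 and 0.03 m and y of spacer_4_mid in the frame of base_tote between -0.022 and 0.022 m and z of spacer_4_mid in the frame of base_tote between 0.004 and 0.04 m)) and ((x of spacer_1_mid in the frame of tote_a_mid between -0.03 and 0.03 m and y of spacer_1_mid in the frame of tote_a_mid between -0.022 and 0.022 m and z of spacer_1_mid in the frame of tote_a_mid between -0.026 and 0.01 m) or (x of spacer_2_mid in the frame of tote_a_mid between -0.03 and 0.03 m and y of spacer_2_mid in the frame of tote_a_mid between -0.022 and 0.022 m and z of spacer_2_mid in the frame of tote_a_mid between -0.026 and 0.01 m) or (x of spacer_3_mid in the frame of tote_a_mid between -0.03 and 0.03 m and y of spacer_3_mid in the frame of tote_a_mid between -0.022 and 0.022 m and z of spacer_3_mid in the frame of tote_a_mid between -0.026 and 0.01 m) or (x of spacer_4_mid in the frame of tote_a_mid between -0.03 and 0.03 m and y of spacer_4_mid in the frame of tote_a_mid between -0.022 and 0.022 m and z of spacer_4_mid in the frame of tote_a_mid between -0.026 and 0.01 m)) and ((x of spacer_1_mid in the frame of tote_b_mid between -0.03 and 0.03 m and y of spacer_1_mid in the frame of tote_b_mid between -0.022 and 0.022 m and z of spacer_1_mid in the frame of tote_b_mid between -0.026 and 0.01 m) or (x of spacer_2_mid in the frame of tote_b_mid between -0.03 and 0.03 m and y of spacer_2_mid in the frame of tote_b_mid between -0.022 and 0.022 m and z of spacer_2_mid in the frame of tote_b_mid between -0.026 and 0.01 m) or (x of spacer_3_mid in the frame of tote_b_mid between -0.03 and 0.03 m and y of spacer_3_mid in the frame of tote_b_mid between -0.022 and 0.022 m and z of spacer_3_mid in the frame of tote_b_mid between -0.026 and 0.01 m) or (x of spacer_4_mid in the frame of tote_b_mid between -0.03 and 0.03 m and y of spacer_4_mid in the frame of tote_b_mid between -0.022 and 0.022 m and z of spacer_4_mid in the frame of tote_b_mid between -0.026 and 0.01 m)) and ((x of spacer_1_mid in the frame of tote_c_mid between -0.03 and 0.03 m and y of spacer_1_mid in the frame of tote_c_mid between -0.022 and 0.022 m and z of spacer_1_mid in the frame of tote_c_mid between -0.026 and 0.01 m) or (x of spacer_2_mid in the frame of tote_c_mid between -0.03 and 0.03 m and y of spacer_2_mid in the frame of tote_c_mid between -0.022 and 0.022 m and z of spacer_2_mid in the frame of tote_c_mid between -0.026 and 0.01 m) or (x of spacer_3_mid in the frame of tote_c_mid between -0.03 and 0.03 m and y of spacer_3_mid in the frame of tote_c_mid between -0.022 and 0.022 m and z of spacer_3_mid in the frame of tote_c_mid between -0.026 and 0.01 m) or (x of spacer_4_mid in the frame of tote_c_mid between -0.03 and 0.03 m and y of spacer_4_mid in the frame of tote_c_mid between -0.022 and 0.022 m and z of spacer_4_mid in the frame of tote_c_mid between -0.026 and 0.01 m)) and distance between each of spacer_2_mid, spacer_3_mid, spacer_4_mid and spacer_1_mid above 0.046 m and distance between each of spacer_3_mid, spacer_4_mid and spacer_2_mid above 0.046 m and distance between spacer_4_mid and spacer_3_mid above 0.046 m and horizontal distance between cover_grip and base_tote below 0.025 m and (z of cover_grip in the frame of base_tote between 0.186 and 0.198 m or z of cover_grip in the frame of base_tote between 0.24 and 0.252 m)); the robot touches nothing.
It fails at once if a spacer of the wrong length is moved more than 40 mm (distance of any of short_spacer_mid, long_spacer_mid from where it was at the start of the episode above 0.04 m).
It fails at once if the tin or the pine offcut is moved more than 40 mm (distance of any of nail_tin, offcut_2 from where it was at the start of the episode above 0.04 m).
Of tote_a, tote_b, tote_c only 2 to 3 are there at a start; the rules pass over those that are not, and their reading is None.
At some moment in a run one of spacer_1, spacer_2, spacer_3, spacer_4 may be knocked a few centimetres aside while the robot is not near it.
It also fails if it takes over 210 s, if anything falls off the work surface, if the arm or the gripper's body presses on something with over 40 N, if the wrist force passes 120 N, or if a joint passes its speed limit or range.

### The arm

A 6-joint arm with a two-finger parallel gripper is mounted at the origin on a cart in front of the work surface, level with it; the furniture and walls round the work are solid. World frame = base frame: x ahead of the robot, y to its left, z up, the work surface at z = 0. Lengths are in m, angles in rad, forces in N, time in s.
With the tool pointing down it reaches from about 0.325 to 0.875 m from the base axis. Payload 4.4 kg.
Tool frame: the origin (TCP) lies at the very end of the fingers, on their centre line; the grasp point (between the pads) lies 19 mm behind it; z points along the fingers, y is the direction in which the jaws open and shut (so a half turn about z gives the same grasp; the last joint's range is limited). The gripper opens to 85 mm and grips with 20 to 120 N. Pads are 22 mm wide; open, the fingers measure 114 mm over their backs; the gripper's body (76 mm by 85 mm) begins 54 mm behind the grasp point. The pads swing forward as they close: fully open they stand 13 mm farther back than shut.
Start: joints at [-1.278, 0.207, 1.542, -0, 1.393, -0.15], TCP at [0.247, -0.519, 0.231] pointing down, gripper open.
Joint ranges: [-2.73, 2.73], [-0.86, 2.22], [0.23, 2.46], [-1.11, 4.25], [0.08, 2.63], [-2.82, 2.82]. Speed limits (rad/s): [2.79, 2.79, 3.14, 3.14, 3.14, 3.14].

### API

Orientations are given as [roll, pitch, yaw] about the fixed x, y, z axes, in that order (R = Rz(yaw) Ry(pitch) Rx(roll)).
In Python, from rig import * gives the robot as it stands.
- The arm moves only by the shell command python3 -m crank 'ROWS'. ROWS is a JSON object of lists of equal length, an entry for each row: "linear": the shift along the world's x, y, z in cm, a list of three; "roll": the turn about the world's z in rad; "fingers": the opening, from -1 (shut) to 1 (fully open). A call has 1 to 10 rows; each row is the pose to reach, as a shift and turn from the pose commanded when the call began; what a row does not reach only later rows make up. A row lasts 1/12 s, in which the tool goes at most 41.7 mm and 7.16 degrees, less where a joint would pass 70% of its speed; a pose out of reach is approached as far as the arm can. A call with a gripper value outside its range is refused whole. The fingers move at their own pace and stop on an object; the grip force is fixed at half the most. Time passes only in rows, so rows that repeat a pose let the fingers close. It gives the time, the measured TCP pose, the force and the opening at its end, in the units of the state.
- read_state(): the state, without advancing time (a new reading comes with each control period).
- camera(name): name is "side" or "top" or "wrist"; returns a dict with "color" (480x640x3 uint8, blue, green, red), "K" (3x3 intrinsics, pixels), "rvec" (rotation vector, rad) and "tvec" (3), from world to camera coordinates, as OpenCV has them; the wrist camera has in their place "tool_from_camera" (4x4, takes a point from camera to tool coordinates, whose origin is the TCP and whose axes are the flange's). Camera axes: x right, y down, z forward; pixel columns grow to the right and rows downward; lengths in m; the calibration is good to about 2 mm. A picture is of the moment at which its call begins: read the wrist's pose just before it. There is no depth.
- sign_off(): hands the job in, once; it reports no verdict.
Trained networks look in a picture, given as the dict that the camera call returned (one of the last four; its "shot" number tells which), for a name from the list of things; names that differ only in an ending like _2 or _b are one class to them, and where a whole thing is asked for, a point or a joint stands for the part that bears it (a point fixed in the world has none). Each returns a list of dicts, best first, with "score" (0 to 1); they miss things now and then, are a little off and sometimes report something else, mostly with a low value. They report only what shows in the picture. A call takes as long as a camera call. They do not tell look-alikes from the thing itself.
- search_frame(picture, query): "point" ([column, row] in pixels, amid what is visible of it).
- trace(picture, query): "region" (480x640 bool, what is visible of it) and "point" ([column, row] in pixels, amid what is visible of it).
- tip_of(picture, query): "point" ([column, row] in pixels: a listed point, or the origin of a listed thing).
The state is a dict: "time_s": time; "joint_pos": joint angles; "qd": joint speeds; "tau": joint torques, N m; "eef_pos": TCP position; "ee_rot": TCP orientation; "wrist_force": force on the tool from outside, world axes, zero at the start; "moment": the same for the moment, N m; "gripper_width": finger opening in m.
Only numpy, scipy, OpenCV 4.12 (cv2) and the standard library are available. Lean on these libraries where they do the work, as an engineer would, in place of code of your own. Each camera call takes 0.05 s, during which the arm holds its last target.

## Working session

There is one attempt and no reset: what is moved stays moved. The work goes in short steps, Python scripts to look and compute and a shell command to move; the robot and the scene stay as the last step left them, time stands still between calls to the robot, and variables do not carry over. Pictures are saved under pics/ and viewed, and the job is handed in when it is done.

```bash
ls; mkdir -p pics; python3 - <<'E'
from rig import *
import cv2
s=read_state(); print({k:s[k] for k in ['time_s','eef_pos','ee_rot','gripper_width','wrist_force']})
for n in ['top','side']:
    c=camera(n); cv2.imwrite(f'pics/{n}0.png',c['color']); print(n,c['K'].tolist() if hasattr(c['K'],'tolist') else c['K'],c['rvec'],c['tvec'])
E
```

```text
pics
{'time_s': 0.0, 'eef_pos': array([ 0.24663691, -0.51854341,  0.23009142]), 'ee_rot': array([-3.13920786e+00, -3.40693275e-04,  4.43777360e-01]), 'gripper_width': 0.08537856042275094, 'wrist_force': array([-0.60547956, -1.00952426, -0.18529986])}
top [[462.2876395856722, 0.0, 319.45463135944215], [0.0, 462.2876395856722, 232.84496134225432], [0.0, 0.0, 1.0]] [ 2.12788745 -2.15374453  0.17288606] [-0.049715    0.62926822  0.99347438]
side [[468.74355737936287, 0.0, 316.5561213974579], [0.0, 468.74355737936287, 244.01886249480378], [0.0, 0.0, 1.0]] [ 0.01390695  2.86114272 -1.25211638] [0.61769572 0.08921805 1.04476746]
```

View pics/top0.png

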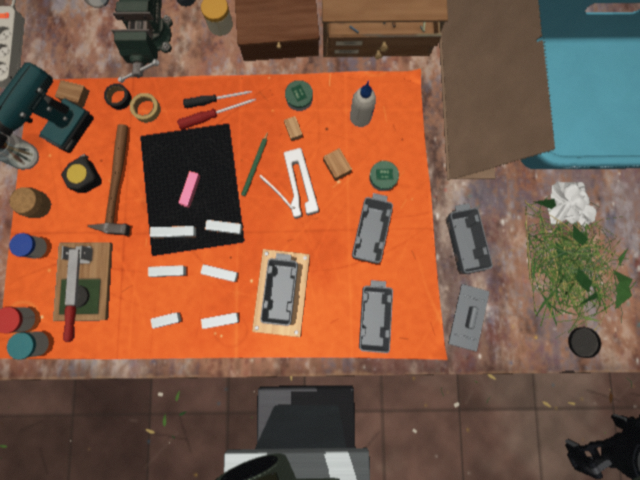

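View pics/side0.png

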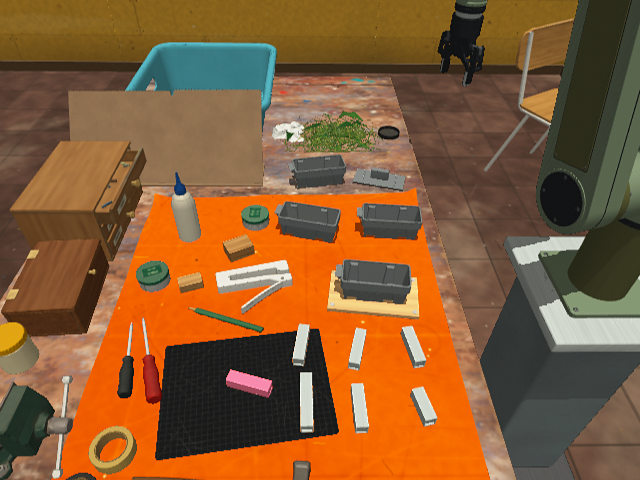

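```bash
cat > h.py <<'E'
from rig import *
import cv2, numpy as np
from scipy.spatial.transform import Rotation as Ro
def cam(n):
    s=read_state(); c=camera(n)
    if n=='wrist':
        R=Ro.from_euler('xyz',s['ee_rot']).as_matrix(); T=np.eye(4);T[:3,:3]=R;T[:3,3]=s['eef_pos']
        W=T@np.array(c['tool_from_camera']); c['W']=W
    else:
        R=cv2.Rodrigues(np.array(c['rvec'],float))[0]; W=np.eye(4); W[:3,:3]=R.T; W[:3,3]=-R.T@np.array(c['tvec']).ravel(); c['W']=W
    return c
def bp(c,px,z):
    px=np.atleast_2d(np.asarray(px,float)); K=np.array(c['K']);W=c['W']
    d=np.c_[(px-K[:2,2])/[K[0,0],K[1,1]],np.ones(len(px))]@W[:3,:3].T
    o=W[:3,3]; t=(z-o[2])/d[:,2]; return o+t[:,None]*d
def proj(c,P):
    P=np.atleast_2d(P);W=c['W'];p=(P-W[:3,3])@W[:3,:3];K=np.array(c['K'])
    return p[:,:2]/p[:,2:]*[K[0,0],K[1,1]]+K[:2,2]
def rect(c,region,z):
    cs,_=cv2.findContours(region.astype(np.uint8),cv2.RETR_EXTERNAL,cv2.CHAIN_APPROX_NONE)
    k=max(cs,key=cv2.contourArea)[:,0,:]
    p=bp(c,k,z)[:,:2]
    (x,y),(w,h),a=cv2.minAreaRect((p*1000).astype(np.float32))
    a=np.radians(a)
    if w<h: w,h=h,w; a+=np.pi/2
    a=(a+np.pi/2)%np.pi-np.pi/2
    return x/1000,y/1000,w,h,a
def st():
    s=read_state(); print('t',round(s['time_s'],2),'tcp',np.round(s['eef_pos'],4),'yaw',np.round(s['ee_rot'],3),'w',round(s['gripper_width'],4),'F',np.round(s['wrist_force'],1),'q',np.round(s['joint_pos'],2)); return s
E
python3 - <<'E'
from h import *
c=cam('top')
for q,z in [('spacer_1_mid',.022),('tote_a_mid',.06),('base_tote',.072),('cover_grip',.0085),('short_spacer_mid',.022),('long_spacer_mid',.022)]:
    print(q)
    for d in trace(c,q):
        if d['score']>.25: print('  ',round(d['score'],2),np.round(d['point']),np.round(rect(c,d['region'],z),3))
for q in ['tote_a_mid','base_tote_tab','cover_grip','base_tote_rim','nail_tin','offcut_2']:
    print(q,[(round(d['score'],2),np.round(d['point']).tolist()) for d in tip_of(c,q) if d['score']>.25])
i=c['color']; 
cv2.imwrite('pics/z1.png',cv2.resize(i[180:370,340:520],None,fx=3.1,fy=3.1,interpolation=cv2.INTER_CUBIC))
cv2.imwrite('pics/z2.png',cv2.resize(i[200:350,130:330],None,fx=4,fy=4,interpolation=cv2.INTER_CUBIC))
E
```

```text
spacer_1_mid
   0.82 [220. 272.] [ 0.544  0.174 84.836 22.572  1.325]
tote_a_mid
   0.89 [374. 229.] [  0.64   -0.177 155.04   66.823  -0.266]
base_tote
   0.72 [280. 292.] [ 4.97000e-01  2.80000e-02  1.78785e+02  1.05282e+02 -1.25000e-01]
cover_grip
   0.55 [465. 314.] [  0.438  -0.396 138.926  67.643  -0.303]
short_spacer_mid
   0.69 [165. 320.] [ 0.44   0.291 66.594 22.808 -1.338]
long_spacer_mid
   0.72 [173. 232.] [  0.641   0.283 104.477  25.041  -1.551]
tote_a_mid [(0.94, [375.0, 230.0]), (0.58, [164.0, 319.0])]
base_tote_tab [(0.57, [283.0, 263.0])]
cover_grip [(0.57, [470.0, 313.0])]
base_tote_rim [(0.7, [276.0, 288.0])]
nail_tin [(0.8, [383.0, 176.0])]
offcut_2 [(0.95, [335.0, 166.0])]
```

```bash
ls pics
```

```text
side0.png
top0.png
z1.png
z2.png
```

View pics/z1.png

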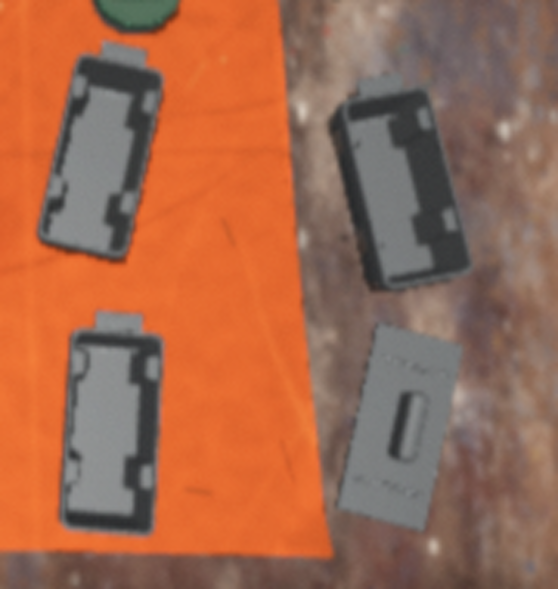

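View pics/z2.png

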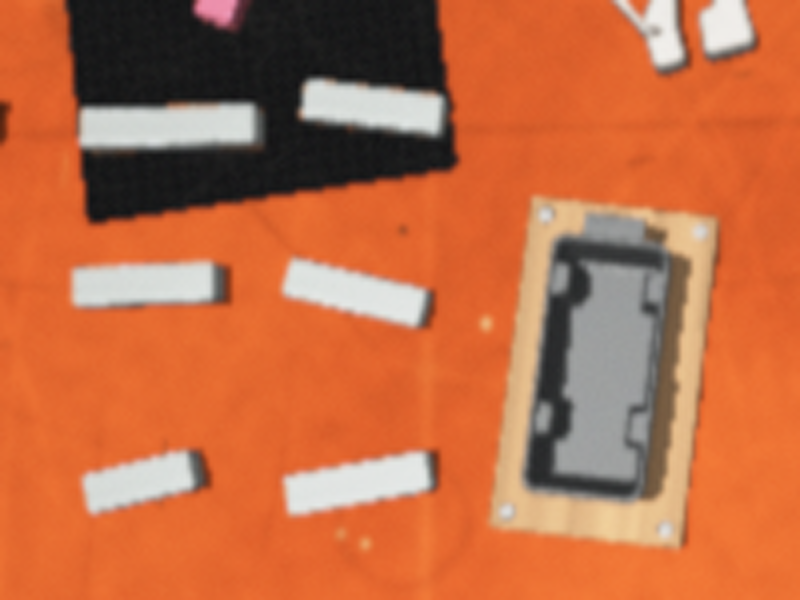

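```bash
python3 - <<'E'
from h import *
c=cam('top')
def q(n,pts,o,f,z):
    p=np.array(pts,float)/f+o-0.5+0.5/f
    w=bp(c,p,z)[:,:2]
    ctr=w.mean(0); ax=(w[0]+w[1]-w[2]-w[3])/2; bx=(w[0]+w[3]-w[1]-w[2])/2
    print(n,np.round(ctr,4),'L',round(np.hypot(*ax),4),'W',round(np.hypot(*bx),4),'ang',round(np.arctan2(ax[1],ax[0]),3),'angy',round(np.arctan2(bx[1],bx[0])-np.pi/2,3))
o1=[340,180];o2=[130,200]
q('A',[(80,55),(162,72),(126,262),(38,240)],o1,3.1,.06)
q('B',[(73,330),(162,333),(154,533),(60,528)],o1,3.1,.06)
q('C',[(343,103),(428,90),(470,270),(385,280)],o1,3.1,.06)
q('cover',[(378,323),(462,347),(422,530),(337,507)],o1,3.1,.0085)
q('base',[(558,237),(668,250),(640,497),(525,487)],o2,4,.072)
hsv=cv2.cvtColor(c['color'],cv2.COLOR_BGR2HSV)
m=((hsv[...,2]>190)&(hsv[...,1]<40)).astype(np.uint8)
n,l,s,ce=cv2.connectedComponentsWithStats(m)
for i in range(1,n):
    if 60<s[i,4]<600 and 130<ce[i,0]<260 and 200<ce[i,1]<340: print(ce[i].round(1),s[i,4],np.round(rect(c,l==i,.022),3))
print(c['W'][:3,3])
E
```

```text
A [ 0.6319 -0.1759] L 0.1405 W 0.0627 ang -0.232 angy -0.241
B [ 0.4376 -0.1775] L 0.1374 W 0.0641 ang -0.085 angy -0.055
C [ 0.6084 -0.3946] L 0.1319 W 0.0622 ang 0.167 angy 0.123
cover [ 0.4366 -0.3957] L 0.1379 W 0.0637 ang -0.281 angy -0.283
base [0.4982 0.0317] L 0.1342 W 0.0612 ang -0.122 angy -0.114
[222.6 226.2] 274 [ 0.652  0.167 78.563 18.912  1.433]
[171.3 231. ] 340 [ 0.641  0.286 97.09  18.806 -1.54 ]
[218.2 272.6] 301 [ 0.544  0.175 78.303 20.235  1.329]
[165.6 270.5] 289 [ 0.55   0.296 75.406 19.204 -1.539]
[164.2 320. ] 236 [ 0.439  0.294 57.951 20.11  -1.339]
[219.  320.3] 319 [ 0.437  0.171 78.029 20.311 -1.405]
[ 0.46477427 -0.05274031  1.08011331]
```

```bash
python3 -m crank '{"linear":[[29.7,69.3,-6],[29.7,69.3,-6],[29.7,69.3,-6],[29.7,69.3,-6],[29.7,69.3,-6],[29.7,69.3,-6],[29.7,69.3,-6],[29.7,69.3,-6],[29.7,69.3,-6],[29.7,69.3,-6]],"roll":[0.885,0.885,0.885,0.885,0.885,0.885,0.885,0.885,0.885,0.885],"fingers":[0.2,0.2,0.2,0.2,0.2,0.2,0.2,0.2,0.2,0.2]}'
```

```text
time_s: 1.63
eef_pos: [0.411, -0.1357, 0.1985]
ee_rot: [3.14, 0.0, 1.328]
wrist_force: [0.4, -0.3, -0.9]
gripper_width: 0.0514
```

```bash
python3 -m crank '{"linear":[[13.3,31.1,-4],[13.3,31.1,-4],[13.3,31.1,-4],[13.3,31.1,-4],[13.3,31.1,-4],[13.3,31.1,-4],[13.3,31.1,-4],[13.3,31.1,-4],[13.3,31.1,-4]],"roll":[0,0,0,0,0,0,0,0,0],"fingers":[0.2,0.2,0.2,0.2,0.2,0.2,0.2,0.2,0.2]}'
python3 - <<'E'
from h import *
s=st(); c=cam('wrist'); cv2.imwrite('pics/w1.png',c['color'])
for d in trace(c,'spacer_1_mid'):
    print(round(d['score'],2),np.round(d['point']),np.round(rect(c,d['region'],.022),3))
print(c['W'].round(3))
hsv=cv2.cvtColor(c['color'],cv2.COLOR_BGR2HSV)
m=((hsv[...,2]>190)&(hsv[...,1]<40)).astype(np.uint8)
n,l,s,ce=cv2.connectedComponentsWithStats(m)
for i in range(1,n):
    if 1000<s[i,4]: print(ce[i].round(1),s[i,4],np.round(rect(c,l==i,.022),3))
E
```

```text
time_s: 2.38
eef_pos: [0.5448, 0.179, 0.1576]
ee_rot: [3.141, -0.003, 1.334]
wrist_force: [-1.2, -1.1, 0.9]
gripper_width: 0.0515
t 2.38 tcp [0.5448 0.179  0.1576] yaw [ 3.141e+00 -3.000e-03  1.334e+00] w 0.0515 F [-1.2 -1.1  0.9] q [0.17 0.27 1.62 0.   1.25 0.4 ]
0.2 [315. 400.] [ 5.10000e-01  3.80000e-02  1.40622e+02  1.35921e+02 -2.37000e-01]
[[ 0.972 -0.223 -0.073  0.563]
 [-0.235 -0.923 -0.305  0.259]
 [ 0.     0.314 -0.949  0.3  ]
 [ 0.     0.     0.     1.   ]]
[283.6  51.6] 3820 [ 0.551  0.289 63.366 21.111 -1.541]
[439.6  51. ] 3811 [ 0.642  0.268 62.329 21.431 -1.552]
[106.1  84.6] 3519 [ 0.439  0.296 59.771 21.257 -1.337]
[475.9 199.2] 3738 [ 0.652  0.17  82.89  23.604  1.464]
[316.8 197.9] 2047 [ 0.548  0.194 50.404 20.814  1.323]
[164.6 254.9] 2581 [ 0.436  0.181 66.487 23.747 -1.454]
[593.4 372. ] 1887 [7.38000e-01 2.00000e-02 1.00176e+02 5.41400e+01 7.17000e-01]
```

View pics/w1.png

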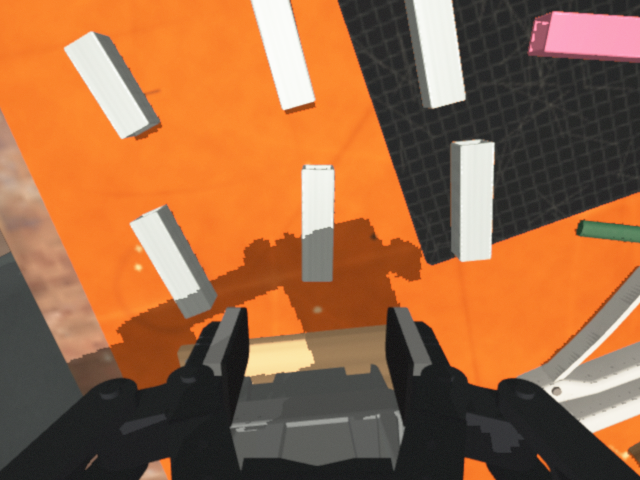

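```bash
cat >> h.py <<'E'
def quad(c,pts,z):
    w=bp(c,pts,z)[:,:2]; ctr=w.mean(0); ax=(w[0]+w[1]-w[2]-w[3])/2; bx=(w[0]+w[3]-w[1]-w[2])/2
    print('ctr',ctr.round(4),'L',round(np.hypot(*ax),4),'W',round(np.hypot(*bx),4),'ang',round(np.arctan2(ax[1],ax[0]),3)); return ctr
E
python3 - <<'E'
from h import *
c=cam('wrist'); quad(c,[(303,170),(334,170),(332,282),(302,281)],.022); quad(c,[(451,142),(494,142),(492,261),(459,261)],.024)
quad(c,[(131,221),(162,206),(214,297),(186,317)],.022)
E
```

```text
ctr [0.5428 0.1724] L 0.0798 W 0.0209 ang 1.32
ctr [0.6484 0.1646] L 0.0822 W 0.0252 ang 1.474
ctr [0.4386 0.172 ] L 0.0768 W 0.0259 ang 1.735
```

```bash
python3 -m crank '{"linear":[[-0.1,-0.3,-4],[-0.1,-0.3,-8],[-0.1,-0.3,-12],[-0.1,-0.3,-14],[-0.1,-0.3,-15.4],[-0.1,-0.3,-15.4]],"roll":[0,0,0,0,0,0],"fingers":[0.2,0.2,0.2,0.2,0.2,0.2]}'
```

```text
time_s: 3.03
eef_pos: [0.5386, 0.1677, 0.0008]
ee_rot: [-3.134, 0.004, 1.326]
wrist_force: [-0.4, -0.8, -0.4]
gripper_width: 0.0517
```

```bash
python3 -m crank '{"linear":[[0,0,0.2],[0,0,0.2]],"roll":[0,0],"fingers":[0.2,0.2]}'; python3 -c "
from h import *
st()"
```

```text
time_s: 3.2
eef_pos: [0.544, 0.1695, 0.0082]
ee_rot: [3.139, -0.001, 1.327]
wrist_force: [1.7, -0.5, -0.3]
gripper_width: 0.0512
t 3.2 tcp [0.544  0.1695 0.0082] yaw [ 3.139e+00 -1.000e-03  1.327e+00] w 0.0512 F [ 1.7 -0.5 -0.3] q [ 0.15  0.47  1.71 -0.    0.96  0.39]
```

```bash
python3 -m crank '{"linear":[[0,0.2,-0.2],[0,0.2,-0.2],[0,0.2,-0.2],[0,0.2,-0.2],[0,0.2,-0.2],[0,0.2,-0.2]],"roll":[0,0,0,0,0,0],"fingers":[-1,-1,-1,-1,-1,-1]}'
```

```text
time_s: 3.7
eef_pos: [0.544, 0.1727, 0.006]
ee_rot: [3.139, -0.001, 1.329]
wrist_force: [-1.0, -1.6, 7.3]
gripper_width: 0.0204
```

```bash
python3 -m crank '{"linear":[[0,0,3],[0,0,6],[0,0,9],[0,0,11],[-1,-4,13],[-2,-7,13],[-3,-10,13],[-3.8,-13,13],[-3.8,-14.1,13],[-3.8,-14.1,13]],"roll":[0,0,-0.12,-0.24,-0.36,-0.48,-0.6,-0.72,-0.84,-0.96],"fingers":[-1,-1,-1,-1,-1,-1,-1,-1,-1,-1]}' && python3 -m crank '{"linear":[[0,0,0],[0,0,0],[0,0,0],[0,0,0],[0,0,0],[0,0,0]],"roll":[-0.12,-0.24,-0.36,-0.49,-0.49,-0.49],"fingers":[-1,-1,-1,-1,-1,-1]}'; python3 - <<'E'
from h import *
s=st(); c=cam('wrist'); cv2.imwrite('pics/w2.png',c['color']); t=cam('top'); cv2.imwrite('pics/t2.png',t['color'])
E
```

```text
time_s: 4.53
eef_pos: [0.5038, 0.0289, 0.1343]
ee_rot: [3.141, 0.001, 0.36]
wrist_force: [0.3, 0.1, -1.0]
gripper_width: 0.0206
time_s: 5.03
eef_pos: [0.5042, 0.0316, 0.1341]
ee_rot: [-3.142, 0.0, -0.118]
wrist_force: [-0.1, 0.3, -1.4]
gripper_width: 0.0204
t 5.03 tcp [0.5042 0.0316 0.1341] yaw [-3.142  0.    -0.118] w 0.0204 F [-0.1  0.3 -1.4] q [-0.11  0.16  1.81  0.    1.17  1.58]
```

View pics/w2.png

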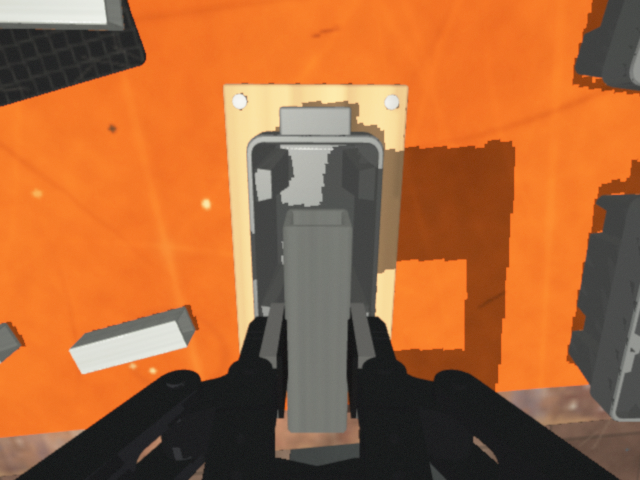

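```bash
python3 - <<'E'
from h import *
c=cam('wrist'); 
P=bp(c,[(247.5,142),(383,142),(315,134)],.072); print(P.round(4)); m=(P[0]+P[1])/2
print('front mid',P[2]); b=bp(c,[(224,84),(408,84)],.012); print(b.round(4),b.mean(0))
a=-0.118; print('centre', P[2,:2]-0.071*np.array([np.cos(a),np.sin(a)]), b.mean(0)[:2]-0.095*np.array([np.cos(a),np.sin(a)]))
d=b[0]-b[1]; print(np.arctan2(d[1],d[0])-np.pi/2, np.hypot(*d[:2]))
d=P[0]-P[1]; print(np.arctan2(d[1],d[0])-np.pi/2, np.hypot(*d[:2]))
E
```

```text
[[ 0.5691  0.0576  0.072 ]
 [ 0.5615 -0.006   0.072 ]
 [ 0.5689  0.0254  0.072 ]]
front mid [0.56894625 0.02543534 0.072     ]
[[ 0.5988  0.076   0.012 ]
 [ 0.586  -0.0312  0.012 ]] [0.59241832 0.02240764 0.012     ]
centre [0.49843998 0.03379391] [0.49807894 0.03359164]
-0.11846429654600232 0.10790978140626913
-0.11822636421179311 0.0640753400711662
```

```bash
python3 -m crank '{"linear":[[0,0.1,-3],[0,0.1,-6],[0,0.1,-7.2],[0,0.1,-7.2],[0,0.1,-7.2],[0,0.1,-7.2],[0,0.1,-7.2],[0,0.1,-7.2],[0,0.1,-2],[0,0.1,2]],"roll":[0,0,0,0,0,0,0,0,0,0],"fingers":[-1,-1,-1,-1,-0.3,-0.3,-0.3,-0.3,-0.3,-0.3]}'; python3 - <<'E'
from h import *
s=st(); c=cam('wrist'); cv2.imwrite('pics/w3.png',c['color'])
E
```

```text
time_s: 6.02
eef_pos: [0.5019, 0.0327, 0.1442]
ee_rot: [3.142, 0.007, -0.121]
wrist_force: [2.2, 0.6, 0.0]
gripper_width: 0.0295
t 6.02 tcp [0.5019 0.0327 0.1442] yaw [ 3.142  0.007 -0.121] w 0.0295 F [2.2 0.6 0. ] q [-0.11  0.15  1.8   0.    1.2   1.58]
```

View pics/w3.png

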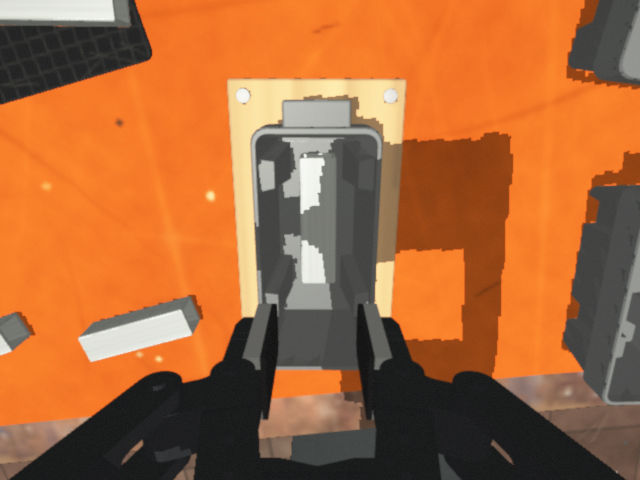

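```bash
python3 -m crank '{"linear":[[-1.4,-4,0],[-2.6,-8,0],[-3.9,-12,0],[-5.2,-16,0],[-6,-19,0],[-6.6,-21,0],[-6.6,-21,0],[-6.6,-21,0],[-6.6,-21,0]],"roll":[0.05,0.05,0.05,0.05,0.05,0.05,0.05,0.05,0.05],"fingers":[1,1,1,1,1,1,1,1,1]}'; python3 - <<'E'
from h import *
s=st(); c=cam('wrist'); cv2.imwrite('pics/w4.png',c['color'])
E
```

```text
time_s: 6.82
eef_pos: [0.4389, -0.1773, 0.1461]
ee_rot: [3.142, -0.001, -0.071]
wrist_force: [-1.0, 0.5, 0.3]
gripper_width: 0.0852
t 6.82 tcp [ 0.4389 -0.1773  0.1461] yaw [ 3.142e+00 -1.000e-03 -7.100e-02] w 0.0852 F [-1.   0.5  0.3] q [-0.57  0.08  1.87  0.    1.19  1.07]
```

View pics/w4.png

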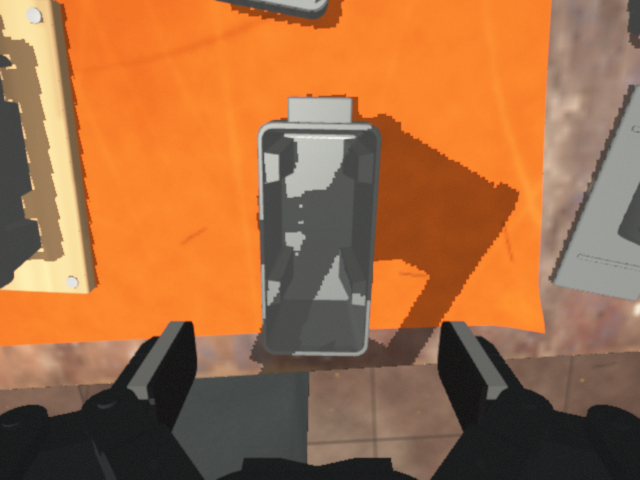

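```bash
python3 - <<'E'
from h import *
c=cam('wrist'); quad(c,[(259,124),(381,124),(369,355),(264,356)],.06)
E
```

```text
ctr [ 0.437  -0.1766] L 0.1401 W 0.0646 ang -0.084
```

```bash
python3 -m crank '{"linear":[[-0.2,0.1,-3],[-0.2,0.1,-6],[-0.2,0.1,-9],[-0.2,0.1,-11],[-0.2,0.1,-12],[-0.2,0.1,-12],[-0.2,0.1,-12],[-0.2,0.1,-12],[-0.2,0.1,-12],[-0.2,0.1,-12]],"roll":[-0.012,-0.012,-0.012,-0.012,-0.012,-0.012,-0.012,-0.012,-0.012,-0.012],"fingers":[1,1,1,1,1,1,1,-1,-1,-1]}';python3 -m crank '{"linear":[[0,0,0],[0,0,0],[0,0,0]],"roll":[0,0,0],"fingers":[-1,-1,-1]}'
```

```text
time_s: 7.75
eef_pos: [0.4384, -0.1775, 0.0276]
ee_rot: [3.14, -0.004, -0.083]
wrist_force: [-0.0, 0.1, 6.6]
gripper_width: 0.0649
time_s: 8.0
eef_pos: [0.4384, -0.1775, 0.0276]
ee_rot: [3.14, -0.004, -0.083]
wrist_force: [0.3, 1.5, 6.5]
gripper_width: 0.065
```

```bash
python3 -m crank '{"linear":[[0,0,2],[0,0,5],[0,0,8],[0,0,11],[0,0,14],[0.6,2,14],[1.2,4,14],[1.8,6,14],[2.4,8,14],[2.9,10.5,14]],"roll":[0,0,0,0.11,0.22,0.33,0.44,0.55,0.66,0.77],"fingers":[-1,-1,-1,-1,-1,-1,-1,-1,-1,-1]}';python3 -m crank '{"linear":[[0.6,2.2,0],[1.2,4.4,0],[1.8,6.6,0],[2.4,8.6,0],[2.96,10.65,0],[2.96,10.65,0],[2.96,10.65,0],[2.96,10.65,0],[2.96,10.65,0],[2.96,10.65,0]],"roll":[0.117,0.234,0.351,0.468,0.585,0.702,0.82,0.94,1.06,1.17],"fingers":[-1,-1,-1,-1,-1,-1,-1,-1,-1,-1]}';python3 -m crank '{"linear":[[0,0,0],[0,0,0],[0,0,0],[0,0,0],[0,0,0],[0,0,0],[0,0,0],[0,0,0],[0,0,0],[0,0,0]],"roll":[0.117,0.234,0.351,0.468,0.585,0.702,0.82,0.94,1.06,1.167],"fingers":[-1,-1,-1,-1,-1,-1,-1,-1,-1,-1]}';python3 -m crank '{"linear":[[0,0,0],[0,0,0]],"roll":[0,0],"fingers":[-1,-1]}';  python3 - <<'E'
from h import *
s=st(); c=cam('wrist'); cv2.imwrite('pics/w5.png',c['color']); c=cam('side'); cv2.imwrite('pics/s5.png',c['color'])
E
```

```text
time_s: 8.83
eef_pos: [0.4656, -0.0712, 0.1659]
ee_rot: [3.141, -0.0, 0.691]
wrist_force: [0.3, 0.2, -1.4]
gripper_width: 0.0656
time_s: 9.67
eef_pos: [0.4947, 0.0351, 0.1656]
ee_rot: [-3.141, -0.0, 1.863]
wrist_force: [-0.4, 0.1, -1.7]
gripper_width: 0.0648
time_s: 10.5
eef_pos: [0.4947, 0.0349, 0.1656]
ee_rot: [-3.142, -0.0, 3.029]
wrist_force: [0.9, 0.8, -1.3]
gripper_width: 0.0652
time_s: 10.67
eef_pos: [0.4948, 0.0349, 0.1656]
ee_rot: [-3.142, -0.0, 3.021]
wrist_force: [0.2, -0.4, -1.9]
gripper_width: 0.0652
t 10.67 tcp [0.4948 0.0349 0.1656] yaw [-3.142 -0.     3.021] w 0.0652 F [ 0.2 -0.4 -1.9] q [-0.1   0.11  1.8  -0.    1.23 -1.55]
```

View pics/w5.png

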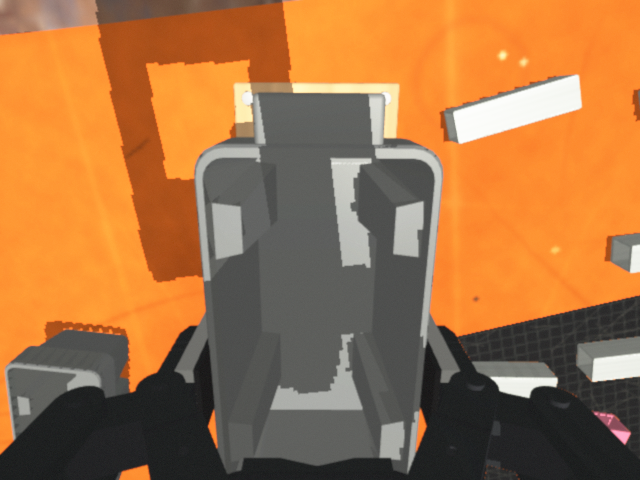

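View pics/s5.png

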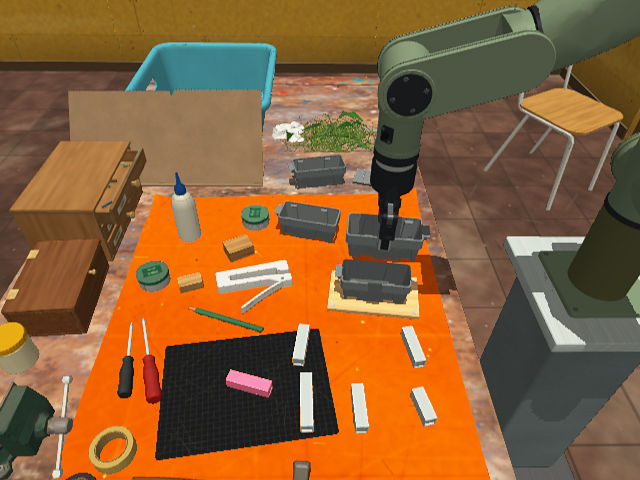

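```bash
python3 - <<'E'
from h import *
c=cam('wrist'); z=.198
P=bp(c,[(199,165),(440,165),(318,144),(205,300),(435,300)],z); print(P.round(4))
for i,j in((0,1),(3,4)):
    d=P[i]-P[j]; print((P[i]+P[j])/2,np.hypot(*d[:2]),np.arctan2(d[1],d[0]))
a=3.021;print(P[2,:2]-0.071*np.array([np.cos(a),np.sin(a)]))
E
```

```text
[[0.4261 0.013  0.198 ]
 [0.4336 0.0749 0.198 ]
 [0.4245 0.0442 0.198 ]
 [0.4643 0.0067 0.198 ]
 [0.4723 0.0724 0.198 ]]
[0.42983389 0.04398174 0.198     ] 0.0623492510694081 -1.6908480033530515
[0.4683063  0.03957569 0.198     ] 0.06620511168935674 -1.6914966748226108
[0.49497754 0.03567135]
```

```bash
python3 -m crank '{"linear":[[0.3,-0.15,-2],[0.3,-0.15,-4],[0.3,-0.15,-5.5],[0.3,-0.15,-6],[0.3,-0.15,-6.3],[0.3,-0.15,-6.6],[0.3,-0.15,-6.9],[0.3,-0.15,-7.1]],"roll":[0,0,0,0,0,0,0,0],"fingers":[-1,-1,-1,-1,-1,-1,-1,-1]}';python3 -m crank '{"linear":[[0,0,0]],"roll":[0],"fingers":[-1]}'
```

```text
time_s: 11.48
eef_pos: [0.4989, 0.0334, 0.0952]
ee_rot: [-3.142, 0.002, 3.024]
wrist_force: [0.2, 0.3, -0.9]
gripper_width: 0.0653
time_s: 11.57
eef_pos: [0.4984, 0.0335, 0.0948]
ee_rot: [3.142, 0.001, 3.024]
wrist_force: [0.1, -0.2, -2.2]
gripper_width: 0.0649
```

```bash
python3 -m crank '{"linear":[[0,0,-0.1],[0,0,-0.2],[0,0,-0.3],[0,0,-0.3]],"roll":[0,0,0,0],"fingers":[-1,-1,-1,-1]}'; python3 - <<'E'
from h import *
c=cam('side'); cv2.imwrite('pics/s6.png',cv2.resize(c['color'][180:360,280:480],None,fx=3,fy=3))
E
```

```text
time_s: 11.9
eef_pos: [0.4989, 0.0334, 0.0936]
ee_rot: [3.142, 0.001, 3.024]
wrist_force: [-3.3, -0.4, 9.1]
gripper_width: 0.0649
```

View pics/s6.png

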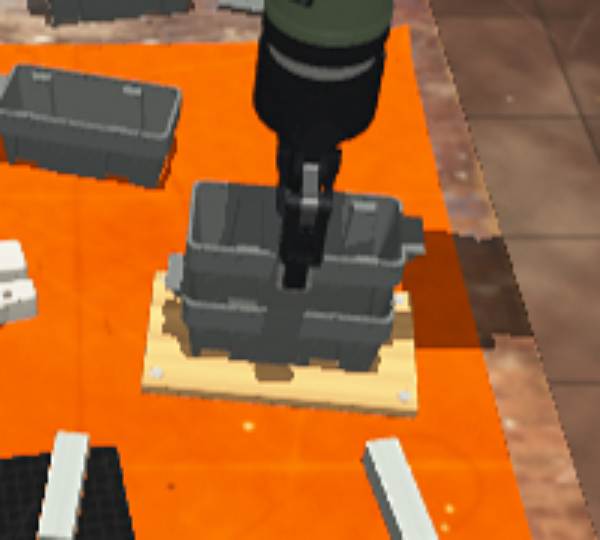

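```bash
python3 -m crank '{"linear":[[0,0,0],[0,0,0],[0,0,0],[0,0,0],[0,0,2],[0,0,5],[0,0,9],[0,0,9]],"roll":[0,0,0,0,0,0,0,0],"fingers":[1,1,1,1,1,1,1,1]}'; python3 - <<'E'
from h import *
st();c=cam('wrist'); cv2.imwrite('pics/w7.png',c['color']);c=cam('top'); cv2.imwrite('pics/t7.png',c['color'])
E
```

```text
time_s: 12.62
eef_pos: [0.5036, 0.033, 0.1894]
ee_rot: [3.141, 0.015, 3.024]
wrist_force: [2.0, 0.1, 2.0]
gripper_width: 0.0856
t 12.62 tcp [0.5036 0.033  0.1894] yaw [3.141 0.015 3.024] w 0.0856 F [2.  0.1 2. ] q [-0.11  0.09  1.77  0.    1.27 -1.56]
```

View pics/w7.png

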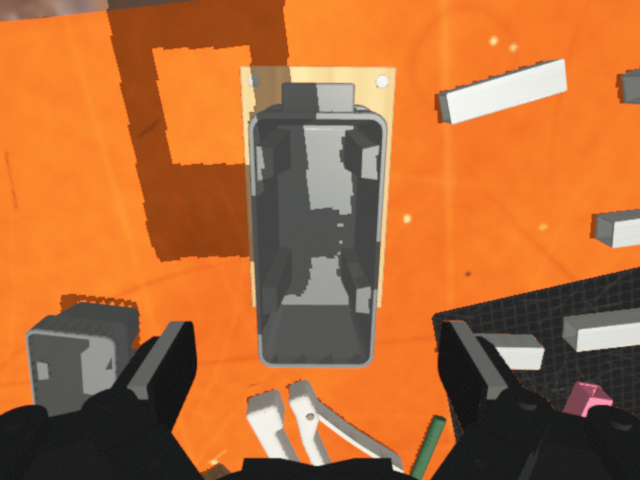

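View pics/t7.png

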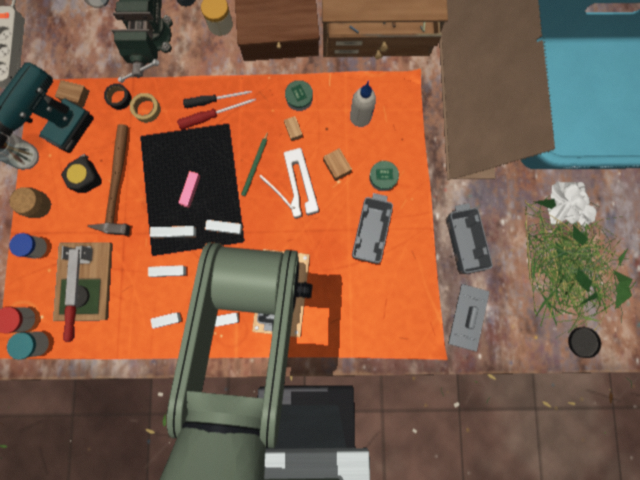

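```bash
python3 -m crank '{"linear":[[-1.7,3.6,0],[-3.2,7,0],[-4.6,10.3,0],[-5.7,12.5,-1],[-6.2,13.7,-2],[-6.2,13.7,-3],[-6.2,13.7,-3],[-6.2,13.7,-3],[-6.2,13.7,-3],[-6.2,13.7,-3]],"roll":[-0.12,-0.24,-0.36,-0.48,-0.6,-0.72,-0.84,-0.96,-1.08,-1.2],"fingers":[0.2,0.2,0.2,0.2,0.2,0.2,0.2,0.2,0.2,0.2]}'; python3 -m crank '{"linear":[[0,0,0],[0,0,0]],"roll":[-0.087,-0.087],"fingers":[0.2,0.2]}'; python3 - <<'E'
from h import *
st();c=cam('wrist'); cv2.imwrite('pics/w8.png',c['color'])
E
```

```text
time_s: 13.55
eef_pos: [0.4345, 0.1703, 0.1495]
ee_rot: [-3.138, -0.0, 1.818]
wrist_force: [0.6, 0.9, 0.5]
gripper_width: 0.0509
time_s: 13.72
eef_pos: [0.4347, 0.1702, 0.1498]
ee_rot: [-3.138, 0.0, 1.736]
wrist_force: [0.1, -0.1, -0.2]
gripper_width: 0.0514
t 13.72 tcp [0.4347 0.1702 0.1498] yaw [-3.138  0.     1.736] w 0.0514 F [ 0.1 -0.1 -0.2] q [ 0.19  0.07  1.88 -0.    1.2   0.02]
```

View pics/w8.png

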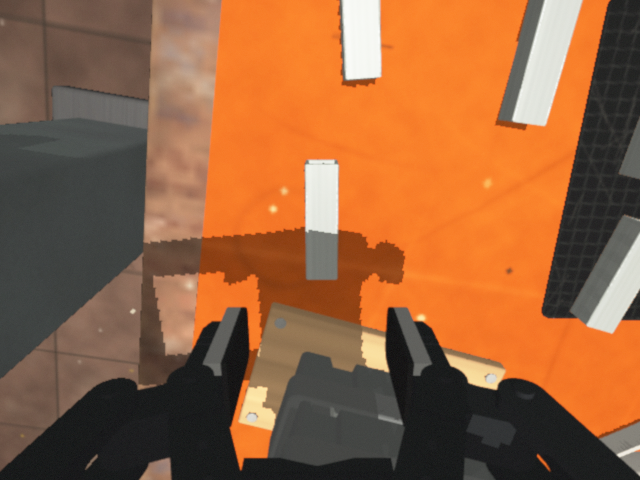

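```bash
python3 - <<'E'
from h import *
c=cam('wrist'); quad(c,[(306,164),(338,164),(337,280),(306,280)],.022); print(proj(c,read_state()['eef_pos']))
E
```

```text
ctr [0.4371 0.1728] L 0.0803 W 0.0209 ang 1.738
[[318.09434491 326.20081449]]
```

```bash
python3 -m crank '{"linear":[[0.25,0.2,-4],[0.25,0.2,-8],[0.25,0.2,-11],[0.25,0.2,-13],[0.25,0.2,-14],[0.25,0.2,-14.5],[0.25,0.2,-14.5],[0.25,0.2,-14.5],[0.25,0.2,-14.5],[0.25,0.2,-14.5]],"roll":[0,0,0,0,0,0,0,0,0,0],"fingers":[0.2,0.2,0.2,0.2,0.2,0.2,0.2,-1,-1,-1]}';python3 -m crank '{"linear":[[0,0,0],[0,0,0]],"roll":[0,0],"fingers":[-1,-1]}'
```

```text
time_s: 14.65
eef_pos: [0.4405, 0.1728, 0.0085]
ee_rot: [3.138, -0.0, 1.737]
wrist_force: [-0.4, -0.4, -0.2]
gripper_width: 0.0205
time_s: 14.82
eef_pos: [0.4405, 0.1729, 0.0084]
ee_rot: [3.137, -0.0, 1.737]
wrist_force: [-0.3, -0.3, 6.7]
gripper_width: 0.0207
```

```bash
python3 -m crank '{"linear":[[0,0,4],[0,0,8],[0,0,12],[0,0,16.2],[1,-3,16.2],[2.2,-6,16.2],[3.4,-9,16.2],[4.5,-12,16.2],[5.15,-13.85,16.2],[5.15,-13.85,16.2]],"roll":[0,0.12,0.24,0.36,0.48,0.6,0.72,0.84,0.96,1.08],"fingers":[-1,-1,-1,-1,-1,-1,-1,-1,-1,-1]}' && python3 -m crank '{"linear":[[0,0,0],[0,0,0],[0,0,0],[0,0,0]],"roll":[0.12,0.207,0.207,0.207],"fingers":[-1,-1,-1,-1]}'; python3 - <<'E'
from h import *
s=st(); c=cam('wrist'); cv2.imwrite('pics/w9.png',c['color'])
E
```

```text
time_s: 15.65
eef_pos: [0.4917, 0.0302, 0.1693]
ee_rot: [-3.14, 0.003, 2.819]
wrist_force: [-0.7, 0.3, -1.2]
gripper_width: 0.0207
time_s: 15.98
eef_pos: [0.49, 0.034, 0.1687]
ee_rot: [3.142, 0.0, 3.021]
wrist_force: [-0.6, 0.5, -0.4]
gripper_width: 0.0204
t 15.98 tcp [0.49   0.034  0.1687] yaw [3.142 0.    3.021] w 0.0204 F [-0.6  0.5 -0.4] q [-0.11  0.09  1.81  0.    1.24 -1.56]
```

View pics/w9.png

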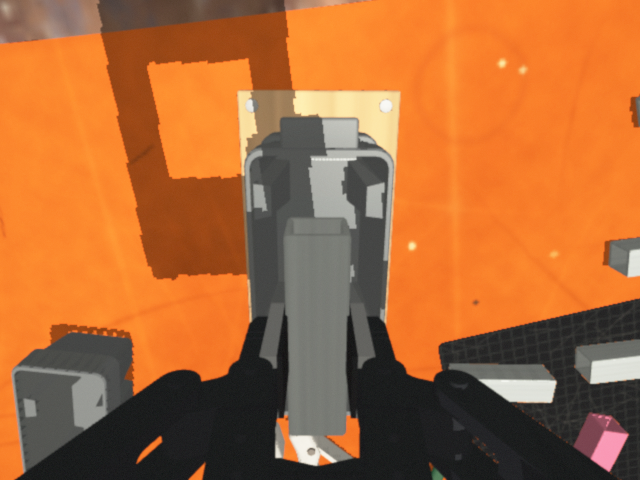

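```bash
python3 -m crank '{"linear":[[0.1,0.05,-2],[0.1,0.05,-4],[0.1,0.05,-5],[0.1,0.05,-5.1],[0.1,0.05,-5.1],[0.1,0.05,-5.1],[0.1,0.05,-5.1],[0.1,0.05,-5.1],[0.1,0.05,-1],[0.1,0.05,3]],"roll":[0,0,0,0,0,0,0,0,0,0],"fingers":[-1,-1,-1,-1,-0.3,-0.3,-0.3,-0.3,-0.3,-0.3]}'; python3 - <<'E'
from h import *
s=st(); c=cam('wrist'); cv2.imwrite('pics/w10.png',c['color'])
E
```

```text
time_s: 16.87
eef_pos: [0.4888, 0.0347, 0.1974]
ee_rot: [-3.142, -0.007, 3.024]
wrist_force: [1.1, -0.9, 0.7]
gripper_width: 0.0299
t 16.87 tcp [0.4888 0.0347 0.1974] yaw [-3.142 -0.007  3.024] w 0.0299 F [ 1.1 -0.9  0.7] q [-0.11  0.06  1.78  0.    1.31 -1.56]
```

View pics/w10.png

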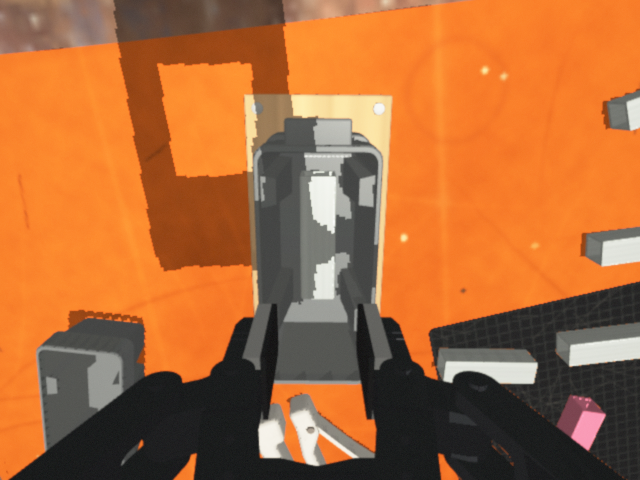

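```bash
python3 -m crank '{"linear":[[2,-3.2,0],[4.2,-6.4,0],[6.4,-9.6,0],[8.6,-12.8,0],[10.8,-16,-1],[13,-19.2,-3],[14.1,-21,-4.5],[14.1,-21,-4.5],[14.1,-21,-4.5],[14.1,-21,-4.5]],"roll":[0,0,0,-0.05,-0.1,-0.119,-0.119,-0.119,-0.119,-0.119],"fingers":[1,1,1,1,1,1,1,1,1,1]}'; python3 - <<'E'
from h import *
s=st(); c=cam('wrist'); cv2.imwrite('pics/w11.png',c['color'])
E
```

```text
time_s: 17.75
eef_pos: [0.6322, -0.1751, 0.154]
ee_rot: [3.141, 0.0, 2.905]
wrist_force: [-0.6, 0.0, 0.8]
gripper_width: 0.0854
t 17.75 tcp [ 0.6322 -0.1751  0.154 ] yaw [3.141 0.    2.905] w 0.0854 F [-0.6  0.   0.8] q [-0.4   0.44  1.4   0.    1.3  -1.74]
```

View pics/w11.png

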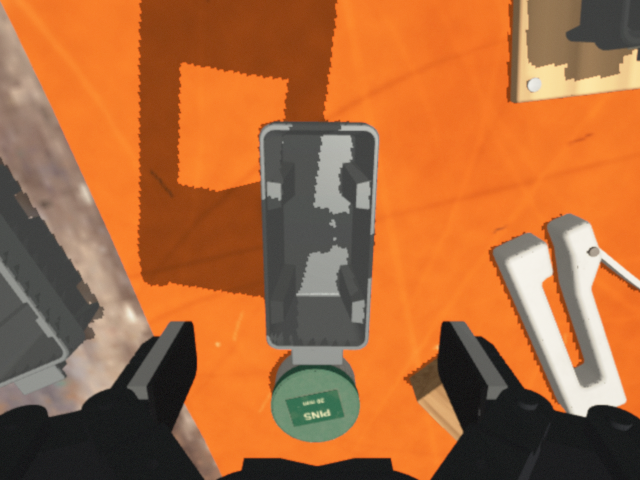

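```bash
python3 - <<'E'
from h import *
c=cam('wrist'); quad(c,[(260,123),(379,124),(367,347),(268,348)],.06)
E
```

```text
ctr [ 0.6341 -0.1735] L 0.1399 W 0.0642 ang 2.898
```

```bash
python3 -m crank '{"linear":[[0.15,0.1,-3],[0.15,0.1,-6],[0.15,0.1,-9],[0.15,0.1,-11.5],[0.15,0.1,-12.7],[0.15,0.1,-12.7],[0.15,0.1,-12.7],[0.15,0.1,-12.7],[0.15,0.1,-12.7],[0.15,0.1,-12.7]],"roll":[-0.005,-0.005,-0.005,-0.005,-0.005,-0.005,-0.005,-0.005,-0.005,-0.005],"fingers":[1,1,1,1,1,1,1,-1,-1,-1]}';python3 -m crank '{"linear":[[0,0,0],[0,0,0],[0,0,0]],"roll":[0,0,0],"fingers":[-1,-1,-1]}'
```

```text
time_s: 18.68
eef_pos: [0.6361, -0.1755, 0.03]
ee_rot: [-3.141, 0.006, 2.9]
wrist_force: [-0.1, 1.3, 2.6]
gripper_width: 0.0652
time_s: 18.93
eef_pos: [0.6361, -0.1755, 0.03]
ee_rot: [-3.141, 0.006, 2.9]
wrist_force: [0.3, 0.7, 7.6]
gripper_width: 0.065
```

```bash
python3 -m crank '{"linear":[[0,0,3],[0,0,7],[0,0,11],[0,0,15],[0,0,18],[-2,3,18],[-4,6,18],[-6,9,18],[-8,12,18],[-10,15,18]],"roll":[0,0,0,0,0,0.02,0.04,0.06,0.09,0.12],"fingers":[-1,-1,-1,-1,-1,-1,-1,-1,-1,-1]}';python3 -m crank '{"linear":[[-2,3,0],[-3,4.8,0],[-3.7,5.85,0],[-3.7,5.85,0],[-3.7,5.85,0],[-3.7,5.85,0]],"roll":[0.004,0.004,0.004,0.004,0.004,0.004],"fingers":[-1,-1,-1,-1,-1,-1]}'; python3 - <<'E'
from h import *
s=st(); c=cam('wrist'); cv2.imwrite('pics/w12.png',c['color']); c=cam('side'); cv2.imwrite('pics/s12.png',cv2.resize(c['color'][120:360,280:480],None,fx=2.5,fy=2.5))
E
```

```text
time_s: 19.77
eef_pos: [0.5323, -0.0234, 0.2069]
ee_rot: [3.141, 0.001, 3.021]
wrist_force: [0.3, 0.4, -0.8]
gripper_width: 0.0652
time_s: 20.27
eef_pos: [0.4976, 0.033, 0.207]
ee_rot: [-3.141, 0.001, 3.023]
wrist_force: [0.7, -0.2, -1.5]
gripper_width: 0.0649
t 20.27 tcp [0.4976 0.033  0.207 ] yaw [-3.141e+00  1.000e-03  3.023e+00] w 0.0649 F [ 0.7 -0.2 -1.5] q [-0.11  0.06  1.75 -0.    1.32 -1.56]
```

View pics/w12.png

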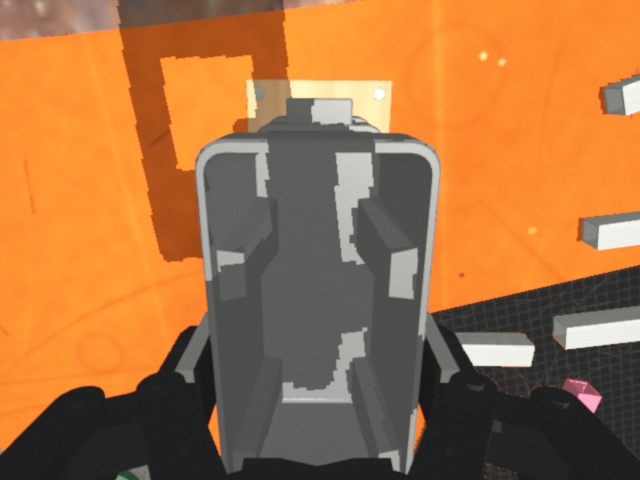

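View pics/s12.png

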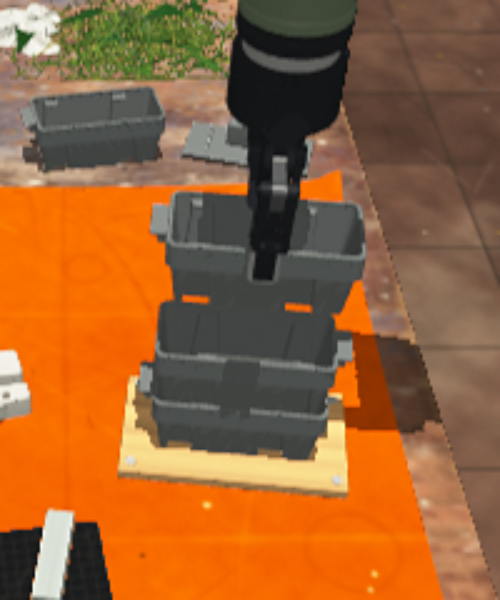

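```bash
python3 - <<'E'
from h import *
c=cam('wrist'); z=.237
P=bp(c,[(199,165),(440,165),(318,138),(205,300),(434,300)],z)
for i,j in((0,1),(3,4)):
    d=P[i]-P[j]; print((P[i]+P[j])/2,np.hypot(*d[:2]),np.arctan2(d[1],d[0]))
a=3.023;print(P[2,:2]-0.071*np.array([np.cos(a),np.sin(a)]))
E
python3 -m crank '{"linear":[[0.2,0.05,-2],[0.2,0.05,-4],[0.2,0.05,-4.5],[0.2,0.05,-5],[0.2,0.05,-5.3],[0.2,0.05,-5.5],[0.2,0.05,-5.6]],"roll":[0,0,0,0,0,0,0],"fingers":[-1,-1,-1,-1,-1,-1,-1]}';python3 -m crank '{"linear":[[0,0,0]],"roll":[0],"fingers":[-1]}'
```

```text
[0.43270705 0.04179163 0.237     ] 0.06353651536913675 -1.690210258028008
[0.47191122 0.03717726 0.237     ] 0.06718886305974477 -1.6907491399303913
[0.49625529 0.03380581]
time_s: 21.0
eef_pos: [0.4992, 0.0343, 0.1511]
ee_rot: [-3.142, 0.001, 3.024]
wrist_force: [-0.2, 1.0, -1.3]
gripper_width: 0.0645
time_s: 21.08
eef_pos: [0.4991, 0.0344, 0.1512]
ee_rot: [3.142, 0.001, 3.024]
wrist_force: [-0.1, -1.0, -1.7]
gripper_width: 0.065
```

```bash
python3 -m crank '{"linear":[[0,0,-0.1],[0,0,-0.2],[0,0,-0.3],[0,0,-0.3]],"roll":[0,0,0,0],"fingers":[-1,-1,-1,-1]}'
```

```text
time_s: 21.42
eef_pos: [0.4993, 0.0344, 0.1499]
ee_rot: [-3.141, 0.002, 3.024]
wrist_force: [-3.8, 0.9, 7.7]
gripper_width: 0.0648
```

```bash
python3 -m crank '{"linear":[[0,0,0],[0,0,0],[0,0,0],[0,0,0],[0,0,2],[0,0,5],[0,0,9],[0,0,9]],"roll":[0,0,0,0,0,0,0,0],"fingers":[1,1,1,1,1,1,1,1]}'; python3 - <<'E'
from h import *
st();c=cam('wrist'); cv2.imwrite('pics/w13.png',c['color']);c=cam('side'); cv2.imwrite('pics/s13.png',c['color'])
E
```

```text
time_s: 22.08
eef_pos: [0.5036, 0.034, 0.2457]
ee_rot: [3.141, 0.015, 3.024]
wrist_force: [1.8, 0.2, 1.8]
gripper_width: 0.0855
t 22.08 tcp [0.5036 0.034  0.2457] yaw [3.141 0.015 3.024] w 0.0855 F [1.8 0.2 1.8] q [-0.1   0.03  1.7   0.    1.39 -1.56]
```

View pics/w13.png

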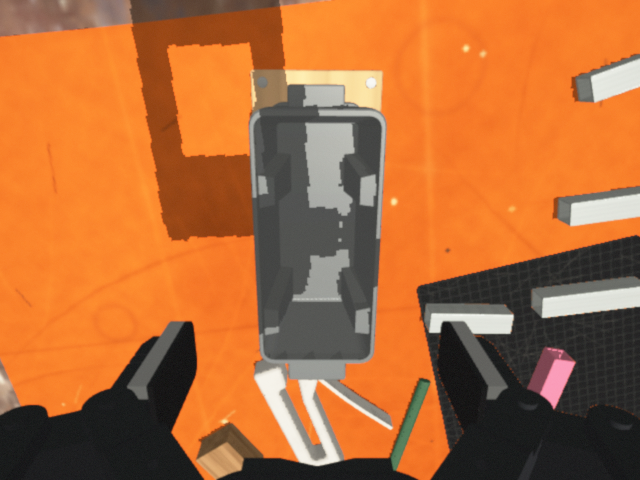

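View pics/s13.png

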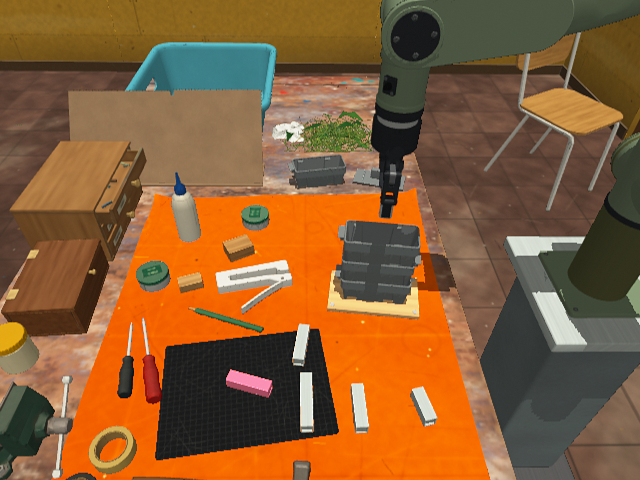

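```bash
python3 -m crank '{"linear":[[0.8,4,0],[1.6,8,0],[2.4,12,0],[3.2,16,0],[4,20,-2],[4.8,24,-4],[5.1,26.2,-6],[5.1,26.2,-8],[5.1,26.2,-9],[5.1,26.2,-9]],"roll":[-0.12,-0.24,-0.36,-0.48,-0.6,-0.72,-0.84,-0.96,-1.08,-1.2],"fingers":[0.2,0.2,0.2,0.2,0.2,0.2,0.2,0.2,0.2,0.2]}'; python3 -m crank '{"linear":[[0,0,0],[0,0,0],[0,0,0]],"roll":[-0.12,-0.224,-0.224],"fingers":[0.2,0.2,0.2]}'; python3 - <<'E'
from h import *
st();c=cam('wrist'); cv2.imwrite('pics/w14.png',c['color'])
E
```

```text
time_s: 23.02
eef_pos: [0.5451, 0.2961, 0.1404]
ee_rot: [-3.129, 0.001, 1.822]
wrist_force: [-0.6, -0.4, -0.8]
gripper_width: 0.0513
time_s: 23.27
eef_pos: [0.5481, 0.296, 0.145]
ee_rot: [-3.137, 0.001, 1.601]
wrist_force: [0.2, 0.8, -0.6]
gripper_width: 0.0513
t 23.27 tcp [0.5481 0.296  0.145 ] yaw [-3.137e+00  1.000e-03  1.601e+00] w 0.0513 F [ 0.2  0.8 -0.6] q [0.36 0.39 1.5  0.   1.26 0.33]
```

View pics/w14.png

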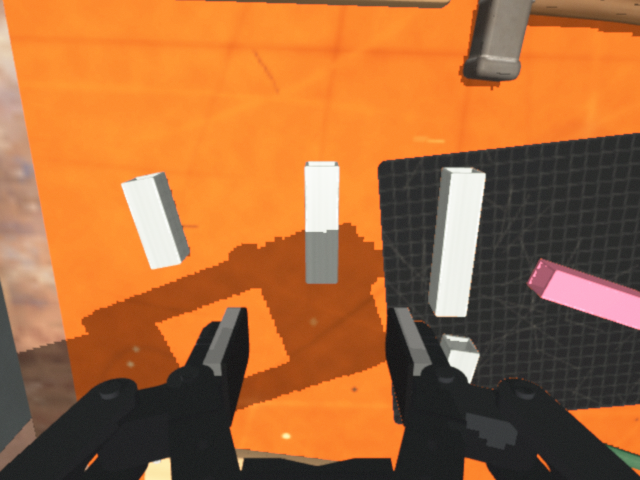

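```bash
python3 - <<'E'
from h import *
c=cam('wrist'); quad(c,[(305,167),(339,167),(338,284),(306,284)],.022); quad(c,[(442,169),(486,170),(464,317),(429,316)],.024);quad(c,[(122,184),(159,174),(183,260),(152,269)],.022)
E
```

```text
ctr [0.5509 0.297 ] L 0.0801 W 0.0216 ang 1.609
ctr [0.639  0.2875] L 0.1027 W 0.026 ang 1.596
ctr [0.4413 0.2966] L 0.0591 W 0.0239 ang 1.784
```

Lengths 80 / 100 / 60 mm confirmed; the middle one is the wanted spacer.

```bash
python3 -m crank '{"linear":[[0.25,0.1,-4],[0.25,0.1,-8],[0.25,0.1,-11],[0.25,0.1,-12.8],[0.25,0.1,-13.6],[0.25,0.1,-14],[0.25,0.1,-14],[0.25,0.1,-14],[0.25,0.1,-14],[0.25,0.1,-14]],"roll":[0,0,0,0,0,0,0,0,0,0],"fingers":[0.2,0.2,0.2,0.2,0.2,0.2,0.2,-1,-1,-1]}';python3 -m crank '{"linear":[[0,0,0],[0,0,0],[0,0,0]],"roll":[0,0,0],"fingers":[-1,-1,-1]}'
```

```text
time_s: 24.2
eef_pos: [0.554, 0.2982, 0.0101]
ee_rot: [3.137, -0.001, 1.603]
wrist_force: [-0.6, -0.3, 0.4]
gripper_width: 0.0205
time_s: 24.45
eef_pos: [0.554, 0.2982, 0.01]
ee_rot: [3.137, -0.001, 1.603]
wrist_force: [-0.5, -0.6, 6.6]
gripper_width: 0.0202
```

```bash
python3 -m crank '{"linear":[[0,0,4],[0,0,8],[0,0,12],[0,0,16],[0,0,20],[0,-1,22.5],[-0.8,-5,22.5],[-1.6,-9,22.5],[-2.5,-13,22.5],[-3.3,-17,22.5]],"roll":[0,0,0.12,0.24,0.36,0.48,0.6,0.72,0.84,0.96],"fingers":[-1,-1,-1,-1,-1,-1,-1,-1,-1,-1]}' && python3 -m crank '{"linear":[[-0.7,-4,0],[-1.4,-7.5,0],[-1.7,-9.4,0],[-1.7,-9.4,0],[-1.7,-9.4,0],[-1.7,-9.4,0]],"roll":[0.12,0.24,0.36,0.461,0.461,0.461],"fingers":[-1,-1,-1,-1,-1,-1]}'; python3 - <<'E'
from h import *
s=st(); c=cam('wrist'); cv2.imwrite('pics/w15.png',c['color'])
E
```

```text
time_s: 25.28
eef_pos: [0.5188, 0.1289, 0.2329]
ee_rot: [3.141, 0.001, 2.561]
wrist_force: [1.2, -0.6, -0.7]
gripper_width: 0.0205
time_s: 25.78
eef_pos: [0.5026, 0.0361, 0.2327]
ee_rot: [3.141, 0.0, 3.011]
wrist_force: [-0.2, 0.2, -0.3]
gripper_width: 0.0203
t 25.78 tcp [0.5026 0.0361 0.2327] yaw [3.141 0.    3.011] w 0.0203 F [-0.2  0.2 -0.3] q [-0.1   0.05  1.71  0.    1.38 -1.54]
```

View pics/w15.png

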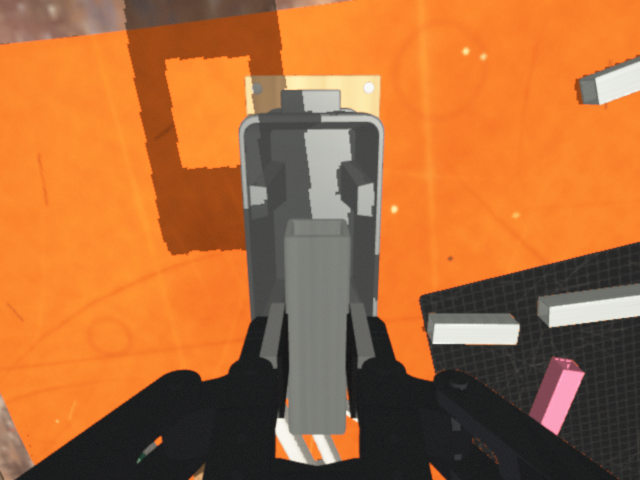

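```bash
python3 -m crank '{"linear":[[0.1,-0.25,-2],[0.1,-0.25,-4],[0.1,-0.25,-5.6],[0.1,-0.25,-6.2],[0.1,-0.25,-6.2],[0.1,-0.25,-6.2],[0.1,-0.25,-6.2],[0.1,-0.25,-6.2],[0.1,-0.25,-2],[0.1,-0.25,2]],"roll":[0.012,0.012,0.012,0.012,0.012,0.012,0.012,0.012,0.012,0.012],"fingers":[-1,-1,-1,-1,-0.3,-0.3,-0.3,-0.3,-0.3,-0.3]}'; python3 - <<'E'
from h import *
s=st(); c=cam('wrist'); cv2.imwrite('pics/w16.png',c['color'])
E
```

```text
time_s: 26.67
eef_pos: [0.5018, 0.034, 0.2517]
ee_rot: [-3.142, -0.006, 3.027]
wrist_force: [1.9, 0.2, 0.5]
gripper_width: 0.0299
t 26.67 tcp [0.5018 0.034  0.2517] yaw [-3.142 -0.006  3.027] w 0.0299 F [1.9 0.2 0.5] q [-0.1   0.04  1.68  0.    1.42 -1.56]
```

View pics/w16.png

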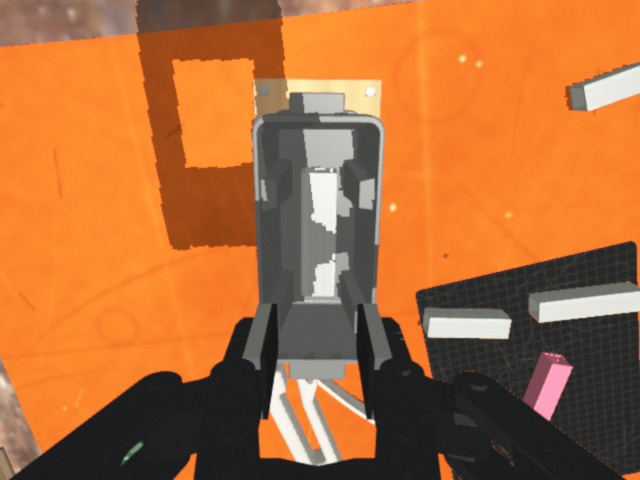

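```bash
python3 -m crank '{"linear":[[0.7,-3,0],[1.4,-6,0],[2.1,-9,0],[2.8,-12,0],[3.5,-15,0],[4.2,-18,0],[4.9,-21,0],[5.7,-24,0],[6.5,-27,0],[7.3,-30,0]],"roll":[-0.12,-0.24,-0.36,-0.48,-0.6,-0.72,-0.84,-0.96,-1.08,-1.2],"fingers":[1,1,1,1,1,1,1,1,1,1]}'; python3 -m crank '{"linear":[[0.8,-3,-1],[1.6,-6,-2],[2.4,-9,-3],[3.2,-12,-4],[3.2,-12.9,-6],[3.2,-12.9,-8],[3.2,-12.9,-9],[3.2,-12.9,-9],[3.2,-12.9,-9],[3.2,-12.9,-9]],"roll":[-0.12,-0.24,-0.36,-0.48,-0.6,-0.72,-0.84,-0.96,-1.08,-1.2],"fingers":[1,1,1,1,1,1,1,1,1,1]}';  python3 -m crank '{"linear":[[0,0,0],[0,0,0],[0,0,0],[0,0,0],[0,0,0]],"roll":[-0.12,-0.24,-0.36,-0.474,-0.474],"fingers":[1,1,1,1,1]}'; python3 - <<'E'
from h import *
st();c=cam('wrist'); cv2.imwrite('pics/w17.png',c['color'])
E
```

```text
time_s: 27.55
eef_pos: [0.5775, -0.2681, 0.2538]
ee_rot: [3.14, 0.002, 1.821]
wrist_force: [0.5, 0.8, -0.8]
gripper_width: 0.0856
time_s: 28.38
eef_pos: [0.6091, -0.3957, 0.1629]
ee_rot: [3.141, -0.0, 0.621]
wrist_force: [1.5, 0.2, 0.7]
gripper_width: 0.0857
time_s: 28.8
eef_pos: [0.6093, -0.3957, 0.1637]
ee_rot: [3.14, -0.001, 0.151]
wrist_force: [-0.3, -0.1, -0.8]
gripper_width: 0.0854
t 28.8 tcp [ 0.6093 -0.3957  0.1637] yaw [ 3.14e+00 -1.00e-03  1.51e-01] w 0.0854 F [-0.3 -0.1 -0.8] q [-0.69  0.57  1.18  0.    1.38  0.72]
```

View pics/w17.png

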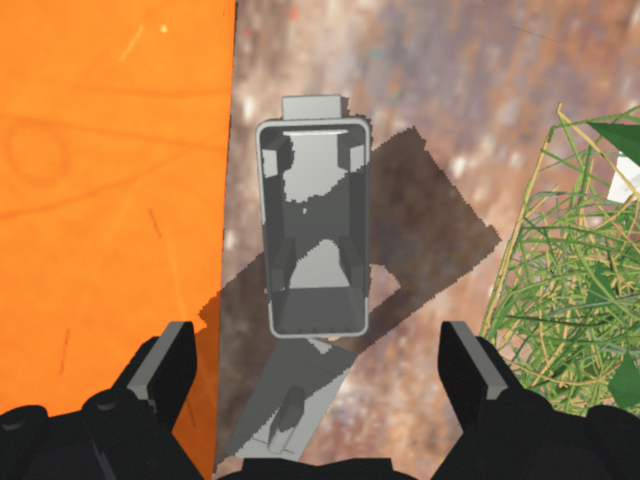

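```bash
python3 - <<'E'
from h import *
c=cam('wrist'); quad(c,[(256,121),(371,119),(370,337),(270,339)],.06)
E
```

```text
ctr [ 0.6089 -0.395 ] L 0.1395 W 0.0654 ang 0.184
```

```bash
python3 -m crank '{"linear":[[0,0.05,-3],[0,0.05,-6],[0,0.05,-9],[0,0.05,-11.5],[0,0.05,-13],[0,0.05,-13.6],[0,0.05,-13.6],[0,0.05,-13.6],[0,0.05,-13.6],[0,0.05,-13.6]],"roll":[0.025,0.025,0.025,0.025,0.025,0.025,0.025,0.025,0.025,0.025],"fingers":[1,1,1,1,1,1,1,-1,-1,-1]}';python3 -m crank '{"linear":[[0,0,0],[0,0,0],[0,0,0]],"roll":[0,0,0],"fingers":[-1,-1,-1]}'
```

```text
time_s: 29.73
eef_pos: [0.6108, -0.3964, 0.0301]
ee_rot: [3.137, -0.004, 0.178]
wrist_force: [-0.6, -0.6, -0.9]
gripper_width: 0.0649
time_s: 29.98
eef_pos: [0.6105, -0.3962, 0.0296]
ee_rot: [3.138, -0.003, 0.178]
wrist_force: [-0.2, 0.6, 5.9]
gripper_width: 0.0646
```

```bash
python3 -m crank '{"linear":[[0,0,3],[0,0,7],[0,0,11],[0,0,15],[0,0,19],[0,0,22],[0,0,23.5],[-0.8,3,23.5],[-1.6,6,23.5],[-2.4,9,23.5]],"roll":[0,0,0,0.1,0.2,0.3,0.42,0.54,0.66,0.78],"fingers":[-1,-1,-1,-1,-1,-1,-1,-1,-1,-1]}';python3 -m crank '{"linear":[[-0.8,3,0],[-1.6,6,0],[-2.4,9,0],[-3.2,12,0],[-4,15,0],[-4.8,18,0],[-5.6,21,0],[-6.4,24,0],[-7.2,27,0],[-8,30,0]],"roll":[0.12,0.24,0.36,0.48,0.6,0.72,0.84,0.96,1.08,1.2],"fingers":[-1,-1,-1,-1,-1,-1,-1,-1,-1,-1]}';python3 -m crank '{"linear":[[-0.5,2.5,0],[-0.9,4,0],[-0.9,4,0],[-0.9,4,0],[-0.9,4,0],[-0.9,4,0],[-0.9,4,0],[-0.9,4,0],[-0.9,4,0],[-0.9,4,0]],"roll":[0.12,0.24,0.36,0.48,0.6,0.72,0.84,0.866,0.866,0.866],"fingers":[-1,-1,-1,-1,-1,-1,-1,-1,-1,-1]}'; python3 - <<'E'
from h import *
s=st(); c=cam('wrist'); cv2.imwrite('pics/w18.png',c['color']); 
z=s['eef_pos'][2]+.0304
P=bp(c,[(199,165),(440,165),(318,142),(205,300),(435,300)],z)
for i,j in((0,1),(3,4)): print((P[i]+P[j])/2)
a=3.024;print(P[2,:2]-0.071*np.array([np.cos(a),np.sin(a)]))
c=cam('side'); cv2.imwrite('pics/s18.png',cv2.resize(c['color'][80:360,280:480],None,fx=2.1,fy=2.1))
E
```

```text
time_s: 30.82
eef_pos: [0.5841, -0.304, 0.2617]
ee_rot: [3.142, -0.0, 0.963]
wrist_force: [0.4, 0.8, -2.1]
gripper_width: 0.0649
time_s: 31.65
eef_pos: [0.5036, -0.0033, 0.2614]
ee_rot: [-3.141, -0.0, 2.164]
wrist_force: [0.2, 0.4, -1.5]
gripper_width: 0.0646
time_s: 32.48
eef_pos: [0.4954, 0.0353, 0.2614]
ee_rot: [-3.142, -0.0, 3.023]
wrist_force: [-0.3, -0.1, -2.0]
gripper_width: 0.0643
t 32.48 tcp [0.4954 0.0353 0.2614] yaw [-3.142 -0.     3.023] w 0.0643 F [-0.3 -0.1 -2. ] q [-0.1   0.01  1.69 -0.    1.44 -1.56]
[0.43061681 0.04424382 0.29184859]
[0.46980703 0.0398117  0.29184859]
[0.49518101 0.03620099]
```

View pics/w18.png

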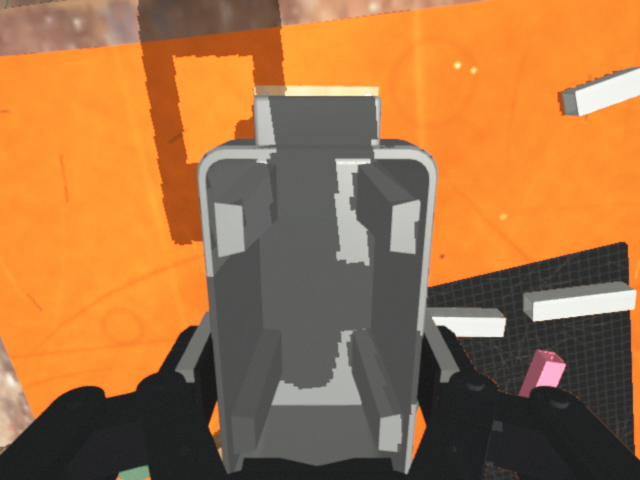

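View pics/s18.png

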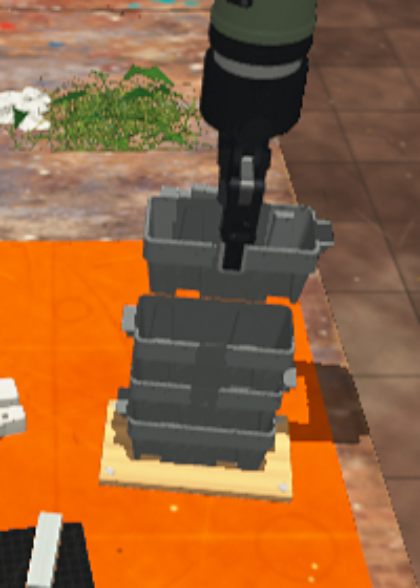

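```bash
python3 -m crank '{"linear":[[0.35,-0.15,-2],[0.35,-0.15,-4],[0.35,-0.15,-4.5],[0.35,-0.15,-5],[0.35,-0.15,-5.3],[0.35,-0.15,-5.5],[0.35,-0.15,-5.6],[0.35,-0.15,-5.6]],"roll":[0,0,0,0,0,0,0,0],"fingers":[-1,-1,-1,-1,-1,-1,-1,-1]}';python3 -m crank '{"linear":[[0,0,-0.1],[0,0,-0.2],[0,0,-0.3],[0,0,-0.3]],"roll":[0,0,0,0],"fingers":[-1,-1,-1,-1]}'
```

```text
time_s: 33.25
eef_pos: [0.4997, 0.0337, 0.2062]
ee_rot: [3.142, 0.001, 3.024]
wrist_force: [-0.7, 0.4, -1.3]
gripper_width: 0.0645
time_s: 33.58
eef_pos: [0.5002, 0.0338, 0.2055]
ee_rot: [3.141, 0.003, 3.024]
wrist_force: [-3.3, 0.3, 9.4]
gripper_width: 0.0649
```

```bash
python3 -m crank '{"linear":[[0,0,0],[0,0,0],[0,0,0],[0,0,0],[0,0,2],[0,0,5],[0,0,9],[0,0,9],[0,0,9]],"roll":[0,0,0,0,0,0,0,0,0],"fingers":[1,1,1,1,1,1,1,1,1]}'; python3 - <<'E'
from h import *
st();c=cam('wrist'); cv2.imwrite('pics/w19.png',c['color']);quad(c,[(247,118),(386,118),(374,366),(258,368)],.234)
c=cam('side'); cv2.imwrite('pics/s19.png',cv2.resize(c['color'][140:340,290:470],None,fx=3.3,fy=3,interpolation=cv2.INTER_CUBIC))
E
```

```text
time_s: 34.33
eef_pos: [0.5012, 0.0336, 0.2958]
ee_rot: [3.142, 0.007, 3.024]
wrist_force: [-0.2, 0.2, -1.0]
gripper_width: 0.0854
t 34.33 tcp [0.5012 0.0336 0.2958] yaw [3.142 0.007 3.024] w 0.0854 F [-0.2  0.2 -1. ] q [-0.11  0.    1.63 -0.    1.5  -1.56]
ctr [0.4967 0.0345] L 0.136 W 0.065 ang 3.022
```

View pics/w19.png

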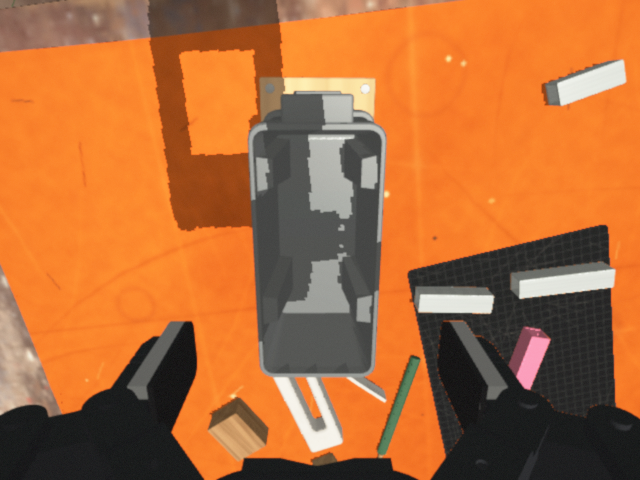

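View pics/s19.png

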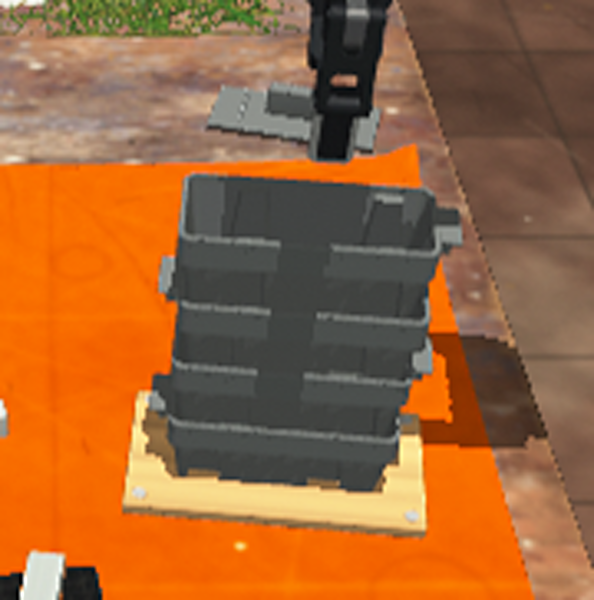

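```bash
python3 -m crank '{"linear":[[2.5,2.2,0],[5,4.4,0],[7.5,6.6,0],[10,8.8,0],[12.5,11,0],[15,13.2,-1],[15,13.2,-4],[15,13.2,-7],[15,13.2,-10],[15,13.2,-13]],"roll":[-0.12,-0.24,-0.36,-0.48,-0.6,-0.72,-0.84,-0.96,-1.08,-1.2],"fingers":[0.2,0.2,0.2,0.2,0.2,0.2,0.2,0.2,0.2,0.2]}'; python3 -m crank '{"linear":[[0,0,-1.5],[0,0,-1.5],[0,0,-1.5],[0,0,-1.5],[0,0,-1.5]],"roll":[-0.12,-0.24,-0.374,-0.374,-0.374],"fingers":[0.2,0.2,0.2,0.2,0.2]}'; python3 - <<'E'
from h import *
st();c=cam('wrist'); cv2.imwrite('pics/w20.png',c['color'])
E
```

```text
time_s: 35.27
eef_pos: [0.6476, 0.1659, 0.1582]
ee_rot: [-3.137, -0.001, 1.818]
wrist_force: [0.7, -0.7, -0.4]
gripper_width: 0.0514
time_s: 35.68
eef_pos: [0.6481, 0.1656, 0.1455]
ee_rot: [-3.138, 0.001, 1.453]
wrist_force: [0.3, -0.8, 1.0]
gripper_width: 0.0509
t 35.68 tcp [0.6481 0.1656 0.1455] yaw [-3.138e+00  1.000e-03  1.453e+00] w 0.0509 F [ 0.3 -0.8  1. ] q [0.12 0.48 1.37 0.   1.3  0.24]
```

View pics/w20.png

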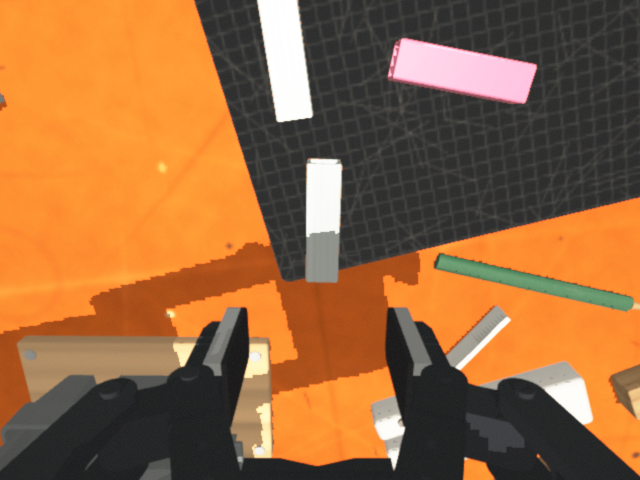

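```bash
python3 - <<'E'
from h import *
c=cam('wrist'); quad(c,[(307,164),(342,164),(339,282),(307,282)],.024)
E
```

```text
ctr [0.6525 0.1682] L 0.08 W 0.0218 ang 1.446
```

```bash
python3 -m crank '{"linear":[[0.3,0.2,-4],[0.3,0.2,-8],[0.3,0.2,-11],[0.3,0.2,-12.6],[0.3,0.2,-13.4],[0.3,0.2,-13.8],[0.3,0.2,-13.8],[0.3,0.2,-13.8],[0.3,0.2,-13.8],[0.3,0.2,-13.8]],"roll":[0,0,0,0,0,0,0,0,0,0],"fingers":[0.2,0.2,0.2,0.2,0.2,0.2,0.2,-1,-1,-1]}';python3 -m crank '{"linear":[[0,0,0],[0,0,0],[0,0,0]],"roll":[0,0,0],"fingers":[-1,-1,-1]}'
```

```text
time_s: 36.62
eef_pos: [0.6543, 0.1681, 0.0124]
ee_rot: [3.137, -0.001, 1.45]
wrist_force: [0.1, 0.1, -0.1]
gripper_width: 0.0201
time_s: 36.87
eef_pos: [0.6543, 0.168, 0.0122]
ee_rot: [3.137, -0.001, 1.45]
wrist_force: [-0.1, 0.5, 5.8]
gripper_width: 0.0205
```

```bash
python3 -m crank '{"linear":[[0,0,4],[0,0,8],[0,0,12],[0,0,16],[0,0,20],[0,0,24],[0,0,27.5],[-2.5,-2,27.5],[-5,-4,27.5],[-7.5,-6,27.5]],"roll":[0,0,0.12,0.24,0.36,0.48,0.6,0.72,0.84,0.96],"fingers":[-1,-1,-1,-1,-1,-1,-1,-1,-1,-1]}' && python3 -m crank '{"linear":[[-2.5,-2,0],[-5,-4,0],[-7.5,-6,0],[-8.7,-7.35,0],[-8.7,-7.35,0],[-8.7,-7.35,0],[-8.7,-7.35,0],[-8.7,-7.35,0]],"roll":[0.12,0.24,0.36,0.48,0.6,0.614,0.614,0.614],"fingers":[-1,-1,-1,-1,-1,-1,-1,-1]}'; python3 - <<'E'
from h import *
s=st(); c=cam('wrist'); cv2.imwrite('pics/w21.png',c['color'])
E
```

```text
time_s: 37.7
eef_pos: [0.5768, 0.1074, 0.2858]
ee_rot: [3.14, 0.002, 2.417]
wrist_force: [-0.3, -1.0, -0.8]
gripper_width: 0.0204
time_s: 38.37
eef_pos: [0.4905, 0.0345, 0.2847]
ee_rot: [3.141, 0.0, 3.022]
wrist_force: [0.1, 0.7, -0.0]
gripper_width: 0.0203
t 38.37 tcp [0.4905 0.0345 0.2847] yaw [3.141 0.    3.022] w 0.0203 F [ 0.1  0.7 -0. ] q [-0.11 -0.01  1.67  0.    1.48 -1.56]
```

View pics/w21.png

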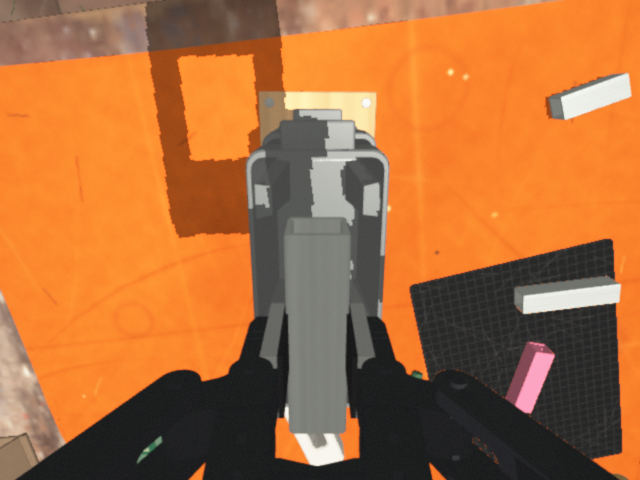

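```bash
python3 -m crank '{"linear":[[0.15,0,-2],[0.15,0,-4],[0.15,0,-5.4],[0.15,0,-5.9],[0.15,0,-5.9],[0.15,0,-5.9],[0.15,0,-5.9],[0.15,0,-5.9],[0.15,0,-2],[0.15,0,2]],"roll":[0,0,0,0,0,0,0,0,0,0],"fingers":[-1,-1,-1,-1,-0.3,-0.3,-0.3,-0.3,-0.3,-0.3]}'; python3 - <<'E'
from h import *
s=st(); c=cam('wrist'); cv2.imwrite('pics/w22.png',c['color'])
E
```

```text
time_s: 39.25
eef_pos: [0.4897, 0.0345, 0.3031]
ee_rot: [-3.142, -0.007, 3.024]
wrist_force: [0.9, -0.4, 1.3]
gripper_width: 0.0303
t 39.25 tcp [0.4897 0.0345 0.3031] yaw [-3.142 -0.007  3.024] w 0.0303 F [ 0.9 -0.4  1.3] q [-0.11 -0.02  1.64  0.    1.53 -1.56]
```

View pics/w22.png

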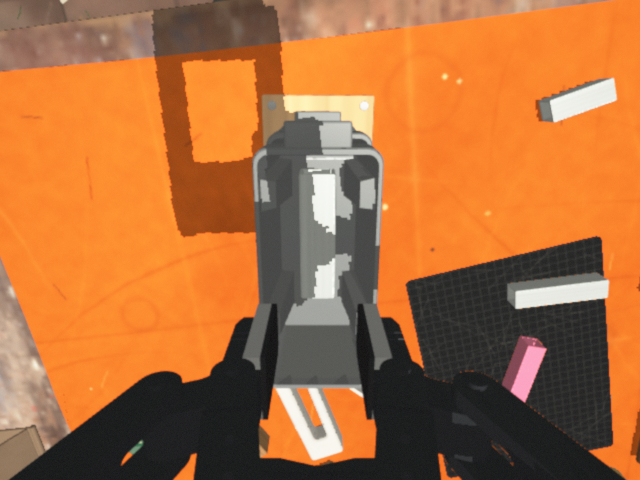

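```bash
python3 -m crank '{"linear":[[-0.5,-4,0],[-1,-8,0],[-1.5,-12,0],[-2,-16,0],[-2.5,-20,0],[-3,-24,-2],[-3.5,-28,-4],[-4,-32,-6],[-4.5,-36,-8],[-5,-40,-10]],"roll":[0,0,0,-0.05,-0.1,-0.164,-0.164,-0.164,-0.164,-0.164],"fingers":[0.2,0.2,0.2,0.2,0.2,0.2,0.2,0.2,0.2,0.2]}'; python3 -m crank '{"linear":[[-0.3,-2,-2],[-0.5,-3,-4],[-0.5,-3,-4.5],[-0.5,-3,-4.5],[-0.5,-3,-4.5]],"roll":[0,0,0,0,0],"fingers":[0.2,0.2,0.2,0.2,0.2]}'; python3 - <<'E'
from h import *
s=st(); c=cam('wrist'); cv2.imwrite('pics/w23.png',c['color'])
E
```

```text
time_s: 40.13
eef_pos: [0.4436, -0.3534, 0.2125]
ee_rot: [-3.14, 0.003, 2.859]
wrist_force: [-0.3, 1.3, 0.7]
gripper_width: 0.0509
time_s: 40.55
eef_pos: [0.4392, -0.3806, 0.1679]
ee_rot: [-3.141, 0.001, 2.86]
wrist_force: [-0.3, 0.0, -0.1]
gripper_width: 0.0514
t 40.55 tcp [ 0.4392 -0.3806  0.1679] yaw [-3.141e+00  1.000e-03  2.860e+00] w 0.0514 F [-0.3  0.  -0.1] q [-0.86  0.28  1.59  0.    1.27 -2.15]
```

View pics/w23.png

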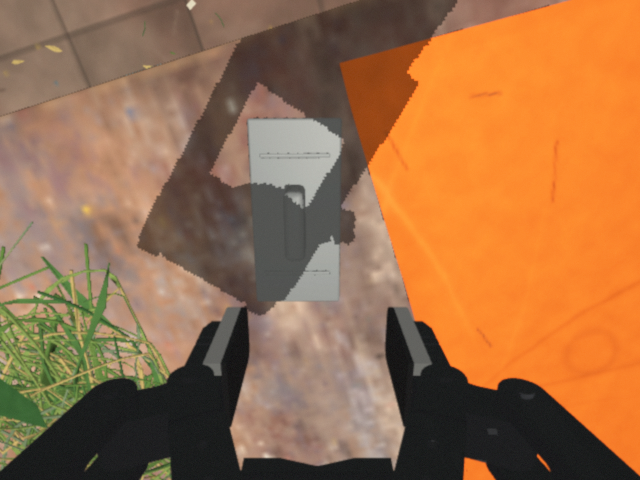

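```bash
python3 - <<'E'
from h import *
c=cam('wrist'); quad(c,[(248,118),(343,118),(339,301),(257,301)],.0085); quad(c,[(285,186),(305,186),(304,262),(286,262)],.0385)
E
```

```text
ctr [ 0.4373 -0.3948] L 0.1396 W 0.0651 ang 2.859
ctr [ 0.4354 -0.3941] L 0.0532 W 0.0127 ang 2.845
```

```bash
python3 -m crank '{"linear":[[-0.35,-1.4,-4],[-0.35,-1.4,-8],[-0.35,-1.4,-11],[-0.35,-1.4,-13],[-0.35,-1.4,-14.5],[-0.35,-1.4,-15.3],[-0.35,-1.4,-15.3],[-0.35,-1.4,-15.3],[-0.35,-1.4,-15.3]],"roll":[0,0,0,0,0,0,0,0,0],"fingers":[0,0,0,0,0,0,0,0,0]}';python3 -c "
from h import *
st()"
```

```text
time_s: 41.4
eef_pos: [0.4365, -0.396, 0.0161]
ee_rot: [-3.139, 0.003, 2.861]
wrist_force: [0.3, -0.4, 0.2]
gripper_width: 0.0428
t 41.4 tcp [ 0.4365 -0.396   0.0161] yaw [-3.139e+00  3.000e-03  2.861e+00] w 0.0428 F [ 0.3 -0.4  0.2] q [-0.88  0.49  1.66  0.    0.99 -2.17]
```

```bash
python3 -m crank '{"linear":[[0,0.1,-0.2],[0,0.1,-0.3],[0,0.1,-0.3],[0,0.1,-0.3],[0,0.1,-0.3],[0,0.1,-0.3],[0,0.1,-0.3],[0,0.1,-0.3],[0,0.1,-0.3]],"roll":[0,0,0,0,0,0,0,0,0],"fingers":[0,-1,-1,-1,-1,-1,-1,-1,-1]}'
```

```text
time_s: 42.15
eef_pos: [0.4355, -0.3944, 0.0117]
ee_rot: [-3.141, 0.001, 2.86]
wrist_force: [-0.4, 0.8, 4.9]
gripper_width: 0.0129
```

```bash
python3 -m crank '{"linear":[[0,0,3],[0,0,7],[0,0,11],[0,0,15],[0,0,19],[0,0,23],[0,0,27],[0,0,29],[0.5,3.4,29],[1,7,29]],"roll":[0,0,0,0,0,0,0,0,0.05,0.1],"fingers":[-1,-1,-1,-1,-1,-1,-1,-1,-1,-1]}';python3 -m crank '{"linear":[[0.5,3.5,0],[1,7,0],[1.5,10.5,0],[2,14,0],[2.5,17.5,0],[3,21,0],[3.5,24.5,0],[4,28,0],[4.5,31,0],[5,34,0]],"roll":[0.064,0.064,0.064,0.064,0.064,0.064,0.064,0.064,0.064,0.064],"fingers":[-1,-1,-1,-1,-1,-1,-1,-1,-1,-1]}';python3 -m crank '{"linear":[[0.1,1.2,0],[0.2,1.85,0],[0.2,1.85,0],[0.2,1.85,0],[0.2,1.85,0]],"roll":[0,0,0,0,0],"fingers":[-1,-1,-1,-1,-1]}'; python3 - <<'E'
from h import *
s=st(); c=cam('wrist'); cv2.imwrite('pics/w24.png',c['color']); c=cam('side'); cv2.imwrite('pics/s24.png',cv2.resize(c['color'][80:340,270:480],None,fx=2.3,fy=2.3))
E
```

```text
time_s: 42.98
eef_pos: [0.4453, -0.3253, 0.3025]
ee_rot: [-3.139, 0.003, 2.959]
wrist_force: [0.6, 1.9, -1.2]
gripper_width: 0.0127
time_s: 43.82
eef_pos: [0.4944, 0.018, 0.2999]
ee_rot: [3.142, -0.002, 3.024]
wrist_force: [0.0, -0.8, -0.1]
gripper_width: 0.0128
time_s: 44.23
eef_pos: [0.497, 0.0333, 0.3007]
ee_rot: [-3.141, -0.0, 3.022]
wrist_force: [-0.3, -0.5, -1.7]
gripper_width: 0.0124
t 44.23 tcp [0.497  0.0333 0.3007] yaw [-3.141 -0.     3.022] w 0.0124 F [-0.3 -0.5 -1.7] q [-0.11 -0.01  1.63 -0.    1.52 -1.56]
```

View pics/w24.png

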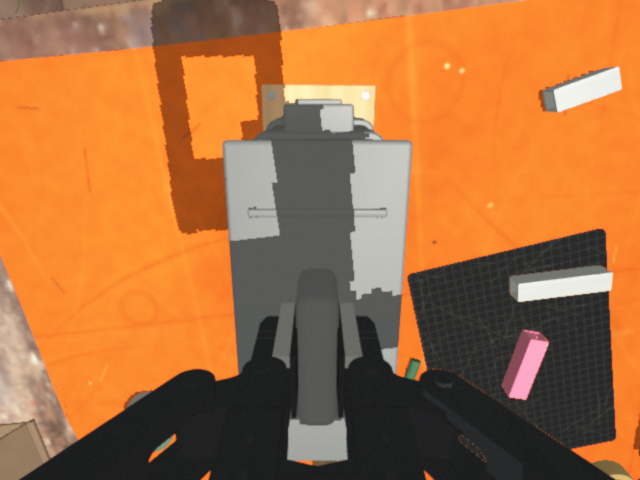

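View pics/s24.png

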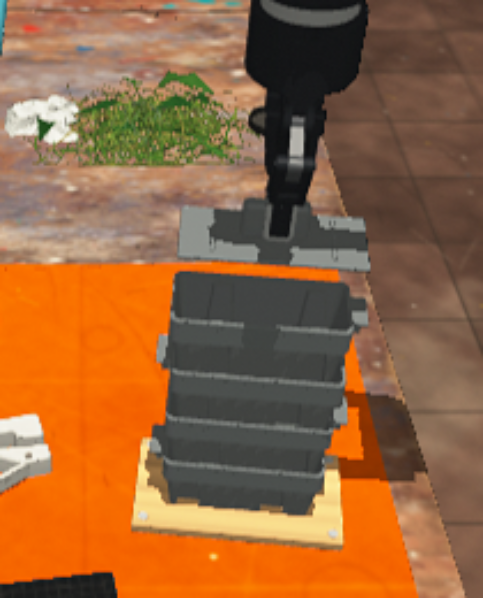

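```bash
python3 - <<'E'
from h import *
c=cam('wrist'); a=3.024; u=np.array([np.cos(a),np.sin(a)])
p=bp(c,[(317.5,142)],.2975)[0,:2]; print('cover c',p-.0705*u)
t=bp(c,[(318.5,106)],.234)[0,:2]; print('tote c',t-.084*u)
E
```

```text
cover c [0.49974478 0.03387242]
tote c [0.50301474 0.03416049]
```

```bash
python3 -m crank '{"linear":[[0.25,0.05,-2],[0.25,0.05,-4],[0.25,0.05,-4.6],[0.25,0.05,-5],[0.25,0.05,-5.3],[0.25,0.05,-5.5],[0.25,0.05,-5.5]],"roll":[0,0,0,0,0,0,0],"fingers":[-1,-1,-1,-1,-1,-1,-1]}';python3 -m crank '{"linear":[[0,0,-0.15],[0,0,-0.3],[0,0,-0.45],[0,0,-0.6],[0,0,-0.6]],"roll":[0,0,0,0,0],"fingers":[-1,-1,-1,-1,-1]}'; python3 - <<'E'
from h import *
s=st(); c=cam('side'); cv2.imwrite('pics/s25.png',cv2.resize(c['color'][100:330,290:470],None,fx=3,fy=2.6,interpolation=cv2.INTER_CUBIC))
E
```

```text
time_s: 44.97
eef_pos: [0.5, 0.0349, 0.2466]
ee_rot: [-3.142, 0.001, 3.024]
wrist_force: [-0.0, 0.7, -1.3]
gripper_width: 0.0126
time_s: 45.38
eef_pos: [0.5005, 0.0351, 0.2431]
ee_rot: [-3.142, 0.003, 3.024]
wrist_force: [-3.4, 0.1, 9.8]
gripper_width: 0.013
t 45.38 tcp [0.5005 0.0351 0.2431] yaw [-3.142e+00  3.000e-03  3.024e+00] w 0.013 F [-3.4  0.1  9.8] q [-0.1   0.04  1.7  -0.    1.4  -1.56]
```

View pics/s25.png

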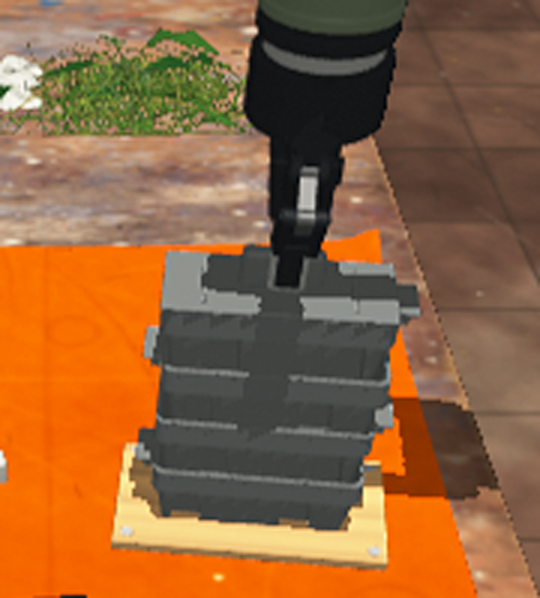

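```bash
python3 -m crank '{"linear":[[0,0,0],[0,0,0],[0,0,0],[0,0,3],[0,0,7],[0,0,11],[0,0,11],[0,0,11]],"roll":[0,0,0,0,0,0,0,0],"fingers":[0,0,0,0,0,0,0,0]}'; python3 -m crank '{"linear":[[0,-4,0],[0,-8,0],[0,-12,0],[0,-16,0],[0,-20,0],[0,-24,0],[0,-28,0],[0,-32,0],[0,-32,0],[0,-32,0]],"roll":[0,0,0,0,0,0,0,0,0,0],"fingers":[0,0,0,0,0,0,0,0,0,0]}'; python3 - <<'E'
from h import *
s=st(); c=cam('side'); cv2.imwrite('pics/s26.png',cv2.resize(c['color'][100:330,290:470],None,fx=3,fy=2.6,interpolation=cv2.INTER_CUBIC))
c=cam('top'); cv2.imwrite('pics/t26.png',c['color']); cv2.imwrite('pics/t26z.png',cv2.resize(c['color'][200:360,220:340],None,fx=4,fy=3.7,interpolation=cv2.INTER_CUBIC))
np.save('topW.npy',c['W'])
E
```

```text
time_s: 46.1
eef_pos: [0.5013, 0.0349, 0.3533]
ee_rot: [3.141, 0.007, 3.024]
wrist_force: [-0.1, 0.3, -0.8]
gripper_width: 0.0427
time_s: 46.93
eef_pos: [0.4984, -0.2864, 0.3469]
ee_rot: [3.139, -0.004, 3.02]
wrist_force: [0.5, 0.5, -0.7]
gripper_width: 0.0426
t 46.93 tcp [ 0.4984 -0.2864  0.3469] yaw [ 3.139 -0.004  3.02 ] w 0.0426 F [ 0.5  0.5 -0.7] q [-0.67  0.15  1.38  0.    1.62 -2.12]
```

View pics/s26.png

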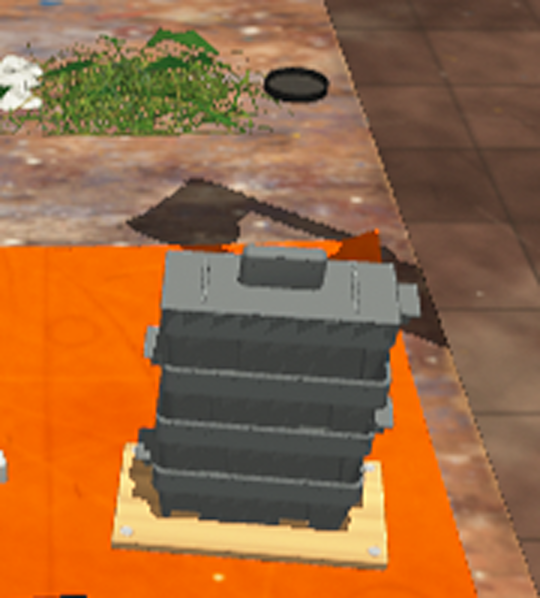

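View pics/t26.png

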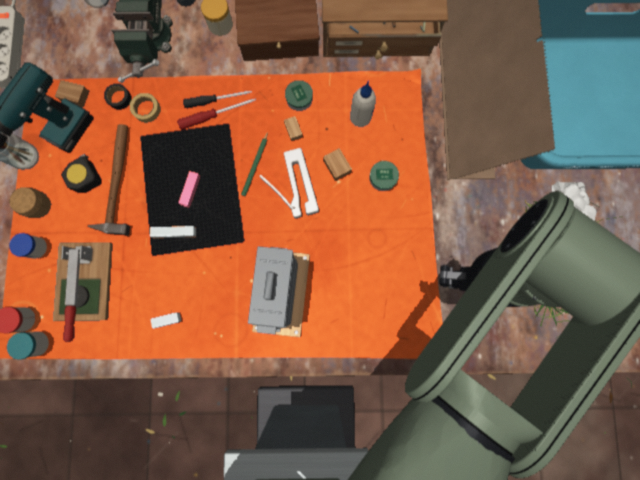

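View pics/t26z.png

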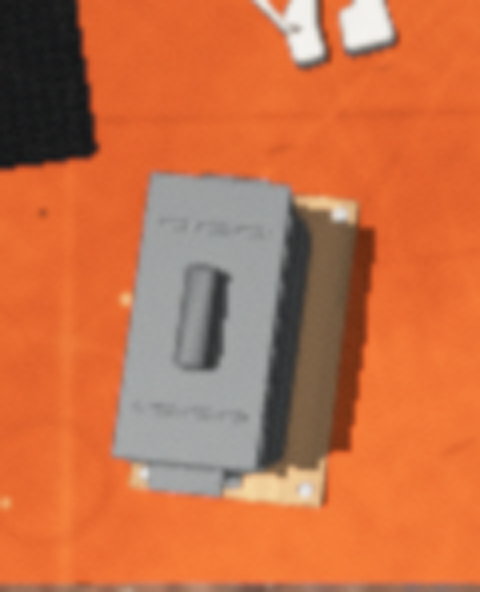

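```bash
python3 - <<'E'
from h import *
c=cam('top')
q=lambda P:np.array(P,float)/[4,3.7]+[220,200]-0.4
quad(c,q([(151,174),(290,186),(257,472),(113,456)]),.238)
c=cam('side'); im=cv2.resize(c['color'][100:330,290:470],None,fx=3,fy=2.6,interpolation=cv2.INTER_CUBIC)
a=-.118;R=np.array([[np.cos(a),-np.sin(a)],[np.sin(a),np.cos(a)]])
for k in range(4):
    z=.012+.054*k+.06
    P=[np.r_[np.array([.4985,.0335])+R@np.array([sx*.071,.033]),z] for sx in(-1,1)]
    p=((proj(c,P)-[290,100]+.5)*[3,2.6]).round().astype(int); cv2.line(im,tuple(map(int,p[0])),tuple(map(int,p[1])),(0,255,0),1)
cv2.imwrite('pics/s27.png',im)
E
```

```text
ctr [0.5021 0.0337] L 0.1389 W 0.0645 ang -0.112
```

View pics/s27.png

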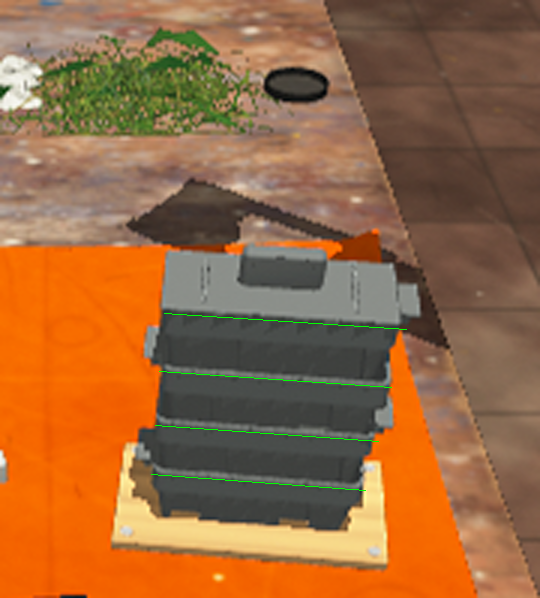

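```bash
python3 -c "
from h import *
print(sign_off()); st()"
```

```text
the job is handed in; nothing more can be done
None
the job is handed in; nothing more can be done
```

The job is done and handed in at about 47 s of the 210 s allowed. All three loose totes are stacked on the screwed-down one with tab ends alternating. Each of the four totes holds one 80 mm spacer, and the cover is on top.

**What the last checks showed:**
- **Spacers:** the wrist camera showed a spacer lying in each tote after I let it go. Before each pick I measured the spacer's length at about 80 mm. The 60 mm and 100 mm look-alikes measured 59 and 103 mm.
- **Stack:** the tote rims in the side picture line up with the expected 54 mm steps.
- **Cover:** it sits flat, about 4 mm from the base tote's centre and within 0.01 rad of its direction.
- **Bystanders:** the short and long spacers, the pink look-alike, the tins and the offcuts looked unmoved in the top picture.

**One small disagreement:** the top tote and the cover touched down about 2 mm higher than I had worked out. That is within the tolerance, and the side picture showed no gap. All contact forces I read were below 10 N.

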